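Stow the taped blocks in their case

ROBOT

A 6-joint arm with a two-finger parallel gripper is mounted at the origin on a cart in front of the work surface, level with it; the furniture and walls round the work are solid. World frame = base frame: x ahead of the robot, y to its left, z up, the work surface at z = 0. Lengths are in mm, angles in rad, forces in N, time in s.
With the tool pointing down it reaches from about 350 to 875 mm from the base axis. Payload 4.2 kg.
Tool frame: the origin (TCP) lies at the very end of the fingers, on their centre line; the grasp point (between the pads) lies 19 mm behind it; z points along the fingers, y is the line along which they close (so a half turn about z gives the same grasp; the last joint's range is limited). The gripper opens to 85 mm and grips with 20 to 120 N. Pads are 22 mm wide; open, the fingers measure 114 mm over their backs; the gripper's body (76 mm by 85 mm) begins 54 mm behind the grasp point. The pads swing forward as they close: fully open they stand 13 mm farther back than shut.
Start: joints at [1.435, 0.385, 0.008, 0, -1.194, -0.259], TCP at [240.356, 576.912, 231.312] pointing down, gripper open.
Joint ranges: [-3.14, 3.14], [-1.21, 2.06], [-1.07, 1.41], [-3.16, 2.05], [-2.99, -0.16], [-3.1, 3.1]. Speed limits (rad/s): [2.79, 2.79, 3.14, 3.14, 3.14, 3.14].

INTERFACE

Orientations are given as a unit quaternion [x, y, z, w].
In Python, from bench import read_state, get_image, camera_model, job_done gives the robot as it stands.
- The arm moves only by the shell command python3 -m handwheel 'ROWS'. ROWS is JSON, a list of rows, each a list of 7 numbers: the shift along the tool's x, y, z in m, then the turn, a rotation vector about the tool's x, y, z in rad, then the gripper's target within -1 to 1 (fully open at 1, half-way at 0, shut at -1). In form: [[dx, dy, dz, wx, wy, wz, jaw], ...]. A call has 1 to 10 rows; each row is the pose to reach, as a shift and turn from the pose commanded when the call began, along the tool's axes at that moment; what a row does not reach only later rows make up. A row lasts 1/8 s, in which the tool goes at most 62.5 mm and 10.7 degrees, less where a joint would pass 70% of its speed; a pose out of reach is approached as far as the arm can. A call with a gripper value outside its range is refused whole. The fingers move at their own pace and stop on an object; the grip force is fixed at half the most. Time passes only in rows, so rows that repeat a pose let the fingers close. It gives the time, the measured TCP pose, the force, the opening and the grip force at its end, in the units of the state.
- read_state(): the state, without advancing time (a new reading comes with each control period).
- get_image(name): name is "scene" or "top"; returns (picture, depth): 384x512x3 uint8, blue, green, red; 384x512 float32, mm along the optical axis (not along the pixel's ray), 0 where there is no reading.
- camera_model(name): a dict with "K" (3x3 intrinsics, pixels), "rvec" (rotation vector, rad) and "tvec" (3), from world to camera coordinates, as OpenCV has them. Camera axes: x right, y down, z forward; pixel columns grow to the right and rows downward; lengths in mm; the calibration is good to about 2 mm. A picture is of the moment at which its call begins. camera_model takes no time and is no camera call.
- job_done(): hands the job in; it is judged then, once.
The state is a dict: "clock": time; "joints": joint angles; "joint_vel": joint speeds; "joint_efforts": joint torques, N m; "position": TCP position; "ee_rot": TCP orientation; "contact_force": force on the tool from outside, world axes, zero at the start; "wrist_torque": the same for the moment, N m; "gripper_width": finger opening in mm; "grasp_force": force on a finger pad.
Only numpy, scipy, OpenCV 4.12 (cv2) and the standard library are available. Lean on these libraries where they do the work, as an engineer would, in place of code of your own. Each camera call takes 0.05 s, during which the arm holds its last target. There are 200 camera calls.

TASK

Put every taped block that lies about on the bench away in the plywood case: one to a bay, lying down, slid in lengthwise and fully home against the back of the bay. Some lie packed tight against the sanding block: work them free without shifting it or the small blue-edged offcut that lies against its end.

Things in the scene. Friction and masses are not known exactly. Their poses are not given: they have to be found in the camera images.
- case: plywood case, fixed, 181 mm wide (y), 76 deep, 38.5 high, four equal bays side by side, open at the front (-x of the case; insert along its +x); on the left or right, turned up to 0.2 rad. Origin: on the bench, below the middle of the roof's front edge. Bays: 28.5 mm wide, 29.5 high, 66 deep (back wall at x = 66); they have no floor, blocks slide in on the bench itself.
- bay_1 (a point): point on the bench in the middle of the mouth of bay 1 of the case, below the roof edge (bays are 42 mm apart along the case's y; bay 1 is the one at -y). The 13.5 mm thick dividers have round noses that stand 6.75 mm out in front of this point (a lead-in); a block that is home sticks out 15 mm in front of it
- bay_2 (a point): point on the bench in the middle of the mouth of bay 2 of the case, below the roof edge (bays are 42 mm apart along the case's y; bay 1 is the one at -y). The 13.5 mm thick dividers have round noses that stand 6.75 mm out in front of this point (a lead-in); a block that is home sticks out 15 mm in front of it
- bay_3 (a point): point on the bench in the middle of the mouth of bay 3 of the case, below the roof edge (bays are 42 mm apart along the case's y; bay 1 is the one at -y). The 13.5 mm thick dividers have round noses that stand 6.75 mm out in front of this point (a lead-in); a block that is home sticks out 15 mm in front of it
- bay_4 (a point): point on the bench in the middle of the mouth of bay 4 of the case, below the roof edge (bays are 42 mm apart along the case's y; bay 1 is the one at -y). The 13.5 mm thick dividers have round noses that stand 6.75 mm out in front of this point (a lead-in); a block that is home sticks out 15 mm in front of it
- sander: sanding block lying flat on the bench, 60 (x) x 99 (y) x 23 mm high, brown MDF, 100 g, loose. Origin: centre of the underside. On the other side of the bench from the case. Must stay where it is.
- offcut: small MDF offcut with blue edges, 37 (x) x 19 (y) x 16 mm, 8 g, loose, lying against the +y end of the sanding block. Origin: centre of the underside. Must stay where it is.
- block_a: taped wooden block lying on the bench, 81 mm long (its own y axis), 24 mm wide (x) and 26 mm high (z), white tape (its loose edges make it look up to 28 mm wide); 31 g. Origin: centre of the underside. Starts touching the -x long side of the sanding block (the side nearer the robot), parallel to it.
- block_a_mid (a point): centre of block_a's volume (13 mm above its underside, same axes)
- block_b: taped wooden block lying on the bench, 81 mm long (its own y axis), 24 mm wide (x) and 26 mm high (z), white tape (its loose edges make it look up to 28 mm wide); 31 g. Origin: centre of the underside. Starts touching the +x long side of the sanding block (the side farther from the robot), parallel to it.
- block_b_mid (a point): centre of block_b's volume (13 mm above its underside, same axes)
- block_c: taped wooden block lying on the bench, 81 mm long (its own y axis), 24 mm wide (x) and 26 mm high (z), white tape (its loose edges make it look up to 28 mm wide); 31 g. Origin: centre of the underside. Starts on its own in the middle of the bench near the robot, pointing roughly away from it. May be absent.
- block_c_mid (a point): centre of block_c's volume (13 mm above its underside, same axes)
- block_d: taped wooden block lying on the bench, 81 mm long (its own y axis), 24 mm wide (x) and 26 mm high (z), white tape (its loose edges make it look up to 28 mm wide); 31 g. Origin: centre of the underside. Starts on its own behind the sanding block, roughly parallel to it, 35 mm or more clear of block_b. May be absent.
- block_d_mid (a point): centre of block_d's volume (13 mm above its underside, same axes)

How it is judged:
By the outcome, as a careful person would: the job done as asked, in the order asked, and still so for the second after the job is handed in, with the robot touching nothing.
Of block_c, block_d only 1 to 2 are there at a start; the rules pass over those that are not, and their reading is None.
At some moment in a run one of block_c, block_d may be knocked a few centimetres aside while the robot is not near it.
Once in a run the grip may slacken for a moment while it holds something.
It also fails if it takes over 210 s, if anything falls off the work surface, if the arm or the gripper's body presses on something with over 40 N, if the wrist force passes 120 N, or if a joint passes its speed limit or range.

## Working session

There is one attempt and no reset: what is moved stays moved. The work goes in short steps, Python scripts to look and compute and a shell command to move; the robot and the scene stay as the last step left them, time stands still between calls to the robot, and variables do not carry over. Pictures are saved under pics/ and viewed, at most 14 in all, crops included, and the job is handed in when it is done.

```bash
mkdir -p pics; ls
python3 - <<'E'
from bench import *
import cv2,numpy as np
for n in("scene","top"):
    im,d=get_image(n);cv2.imwrite(f"pics/{n}0.png",im);np.save(f"pics/{n}0.npy",d)
    m=camera_model(n);R=cv2.Rodrigues(np.array(m["rvec"]))[0];print(n,np.array(m["K"]).tolist(),(-R.T@np.array(m["tvec"]).ravel()).round(),R.round(2).tolist())
print(read_state())
E
```

```text
pics
scene [[451.9761513924986, 0.0, 268.03302126095684], [0.0, 451.9761513924986, 190.21112695203703], [0.0, 0.0, 1.0]] [ -71. -442.  504.] [[0.58, -0.81, -0.01], [-0.41, -0.28, -0.87], [0.7, 0.51, -0.49]]
top [[389.0971699984571, 0.0, 255.3756991856004], [0.0, 389.0971699984571, 193.228296747063], [0.0, 0.0, 1.0]] [475.   3. 891.] [[0.02, -1.0, -0.02], [-1.0, -0.02, -0.09], [0.09, 0.02, -1.0]]
{'clock': 0.1, 'joints': array([ 1.43458146e+00,  3.85496817e-01,  6.76800978e-03, -4.37083575e-04,
       -1.19403441e+00, -2.58639029e-01]), 'joint_vel': array([-0.00023621, -0.00058288,  0.00045852,  0.00398361,  0.00213207,
       -0.0004292 ]), 'joint_efforts': array([ 5.78673444e-04, -3.93317342e+01,  1.88931030e+01,  4.19785827e+00,
       -2.56493877e-03,  5.48064463e-06]), 'position': array([240.18029721, 576.43581509, 230.32248494]), 'ee_rot': array([ 9.80558212e-01, -1.96225851e-01, -1.42592797e-04,  9.94028069e-04]), 'contact_force': array([-0.51241218, -0.09491282, -0.21266809]), 'wrist_torque': array([-0.023543  , -0.00849539, -0.02832851]), 'grasp_force': 0.0, 'gripper_width': 85.65922979461197}
```

View pics/top0.png

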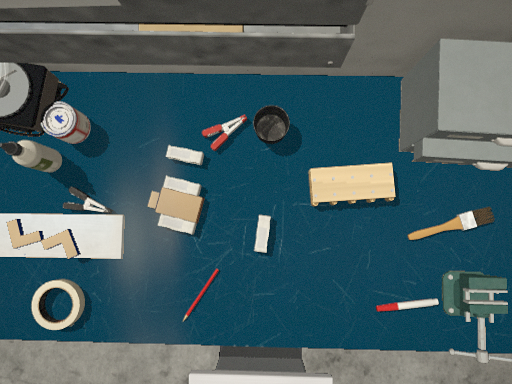

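View pics/scene0.png

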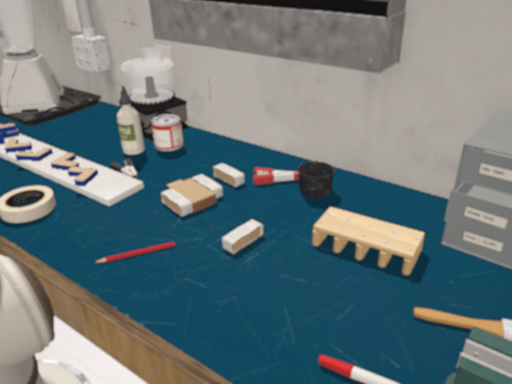

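The top view shows the case at about (352,184), with its mouth facing down the image towards the robot. The sander is at (180,205) with a at (178,225) and b at (183,186), and the offcut is at (154,200). Block c is at (263,233) and d at (185,155), so all four blocks are present. Next I'll measure them.

```bash
cat > h.py <<'E'
import cv2,numpy as np
from bench import *
from scipy.spatial.transform import Rotation as Ro
def cam(n):
    m=camera_model(n);K=np.array(m["K"]);R=cv2.Rodrigues(np.array(m["rvec"]))[0];return K,R,np.array(m["tvec"]).ravel()
def world(n,d):
    K,R,t=cam(n);v,u=np.mgrid[:384,:512]
    p=np.stack([(u-K[0,2])/K[0,0]*d,(v-K[1,2])/K[1,1]*d,d],-1)-t
    return p@R
def plane(n,uv,z):
    K,R,t=cam(n);uv=np.asarray(uv,float).reshape(-1,2);r=np.c_[(uv-K[:2,2])/K[0,0],np.ones(len(uv))]@R
    c=-R.T@t;return c+r*((z-c[2])/r[:,2])[:,None]
def rect(n,mask,z):
    P=plane(n,np.argwhere(mask)[:,::-1],z)[:,:2].astype(np.float32)
    (c,s,a)=cv2.minAreaRect(P)
    b=cv2.boxPoints((c,s,a));e=b[1]-b[0];f=b[2]-b[1]
    L=e if np.hypot(*e)>np.hypot(*f) else f
    return np.array(c),sorted(s),np.arctan2(L[1],L[0])%np.pi   # centre, sizes, angle of long axis
def comps(n,mask,amin=80):
    k,l,st,ce=cv2.connectedComponentsWithStats(mask.astype(np.uint8))
    return [(l==i,st[i,4],ce[i]) for i in range(1,k) if st[i,4]>=amin]
def look(n="top",save=None):
    im,d=get_image(n);W=world(n,d);hsv=cv2.cvtColor(im,cv2.COLOR_BGR2HSV)
    if save:cv2.imwrite(save,im)
    return im,W,hsv
def blocks(n="top",save=None):
    im,W,h=look(n,save);Z=W[...,2]
    m=(h[...,1]<60)&(h[...,2]>120)&(Z>19)&(Z<34)&(W[...,0]>250)&(W[...,0]<800)&(abs(W[...,1])<300)
    for M,a,c in comps(n,m):
        r=rect(n,M,26);print(n,"white px",c.round(),a,"c",r[0].round(1),"size",np.round(r[1],1),"ang %.3f"%r[2],"z %.1f"%np.median(Z[M]))
    return im,W,h
E
python3 - <<'E'
from h import *
for n in("top","scene"):
    im,W,h=blocks(n);Z=W[...,2]
    w=(h[...,0]>5)&(h[...,0]<28)&(h[...,1]>50)&(abs(W[...,1])<300)&(W[...,0]>250)&(W[...,0]<750)
    for lo,hi,z in((10,19,16),(19,27,23),(33,46,38.5)):
        for M,a,c in comps(n,w&(Z>lo)&(Z<hi),40):
            r=rect(n,M,z);print(n,z,"wood",c.round(),a,r[0].round(1),np.round(r[1],1),"%.3f"%r[2],"z %.1f"%np.median(Z[M]))
    if n=="top": print(h[185,350],h[205,180],h[233,263],W[233,263],W[260,263])
s=read_state();print(Ro.from_quat(s["ee_rot"]).as_matrix().round(3))
E
```

```text
top white px [184. 154.] 402 c [637.5 183.5] size [27.3 80.1] ang 1.376 z 24.8
top white px [181. 186.] 405 c [566.4 186.8] size [26.2 80.2] ang 1.346 z 24.7
top white px [176. 224.] 430 c [481.4 195.6] size [28.4 81.5] ang 1.343 z 24.7
top white px [262. 234.] 427 c [463.3   3. ] size [26.8 80. ] ang 3.030 z 24.4
top 16 wood [153. 199.] 125 [534.6 251.6] [18.  36.7] 2.907 z 14.9
top 23 wood [179. 205.] 1077 [523.8 191.3] [57.5 96.7] 1.339 z 23.0
top 38.5 wood [352. 183.] 2746 [ 579.1 -192.2] [ 75.7 181.1] 1.660 z 37.6
[ 20  83 231] [ 17  88 200] [ 21  15 220] [464.39370041   1.45651184  24.56572665] [4.03383155e+02 2.11378766e-01 1.67932143e+00]
scene white px [229. 171.] 209 c [633.3 175.4] size [29.9 87.7] ang 1.356 z 24.9
scene white px [208. 183.] 234 c [562.6 178.6] size [28.8 87.1] ang 1.341 z 25.0
scene white px [177. 198.] 293 c [477.4 188.9] size [31.2 91.7] ang 1.338 z 24.8
scene white px [241. 232.] 385 c [457.   -1.4] size [32.1 84.8] ang 3.041 z 25.2
scene 16 wood [225. 175.] 65 [626.3 186.9] [12.8 77. ] 1.317 z 15.0
scene 16 wood [172. 203.] 47 [469.  197.6] [ 7.  70.2] 1.342 z 14.3
scene 16 wood [203. 202.] 89 [508.5 143.2] [18.  64.1] 2.919 z 14.0
scene 16 wood [246. 238.] 115 [458.9 -10. ] [11.2 77.8] 3.019 z 14.6
scene 16 wood [319. 238.] 43 [ 537.2 -120.9] [14.9 30.6] 2.753 z 14.1
scene 16 wood [339. 245.] 45 [ 541.4 -157.9] [14.6 32.5] 3.118 z 14.8
scene 16 wood [361. 252.] 43 [ 544.5 -199.1] [14.7 33.5] 0.081 z 13.8
scene 16 wood [411. 263.] 63 [ 575.5 -285.8] [13.7 78.5] 3.061 z 13.9
scene 16 wood [384. 259.] 46 [ 548.4 -240.9] [13.6 33.7] 0.071 z 14.1
scene 23 wood [193. 191.] 603 [522.3 186.6] [ 60.3 102.1] 1.335 z 23.2
scene 23 wood [412. 259.] 59 [ 579.8 -279.2] [14.5 81.7] 0.081 z 23.5
scene 38.5 wood [371. 232.] 2611 [ 574.8 -195.9] [ 83.8 181.7] 1.662 z 38.7
[[ 0.923 -0.385 -0.   ]
 [-0.385 -0.923 -0.001]
 [ 0.     0.001 -1.   ]]
```

```bash
cat >> h.py <<'E'
def go(x,y,z,th):
    s=read_state();R=Ro.from_quat(s["ee_rot"]);c,q=np.cos(th),np.sin(th)
    T=Ro.from_matrix([[c,q,0],[q,-c,0],[0,0,-1]])
    d=R.inv().apply(np.array([x,y,z])-s["position"])/1000;w=(R.inv()*T).as_rotvec()
    n=int(max(np.linalg.norm(d)/.0625,np.degrees(np.linalg.norm(w))/10.7))+2
    print("shift",d.round(4).tolist(),"turn",w.round(3).tolist(),"rows>=",n)
E
python3 -c "
from h import *
go(438.5,5.8,120,-.112)"
```

```text
shift [0.4026, 0.4504, 0.1113] turn [0.001, 0.0, -0.283] rows>= 11
```

```bash
python3 -m handwheel '[[0.403,0.45,0.111,0,0,-0.283,1],[0.403,0.45,0.111,0,0,-0.283,1],[0.403,0.45,0.111,0,0,-0.283,1],[0.403,0.45,0.111,0,0,-0.283,1],[0.403,0.45,0.111,0,0,-0.283,1],[0.403,0.45,0.111,0,0,-0.283,1],[0.403,0.45,0.111,0,0,-0.283,1],[0.403,0.45,0.111,0,0,-0.283,1],[0.403,0.45,0.111,0,0,-0.283,1],[0.403,0.45,0.111,0,0,-0.283,1]]'; python3 -m handwheel '[[0,0,0,0,0,0,1],[0,0,0,0,0,0,1],[0,0,0,0,0,0,1],[0,0,0,0,0,0,1]]'; python3 -c "
from h import *
blocks('scene','pics/s1.png')
go(438.5,5.8,60,-.112)"
```

```text
clock: 1.45
position: [439.6, 4.4, 120.1]
ee_rot: [0.998, -0.056, 0.0, -0.0]
contact_force: [0.8, -0.0, 1.0]
gripper_width: 85.7
grasp_force: 0.0
clock: 1.95
position: [439.3, 7.6, 120.6]
ee_rot: [0.999, -0.055, 0.0, -0.0]
contact_force: [-0.4, -0.4, 0.1]
gripper_width: 85.8
grasp_force: 0.0
scene white px [229. 171.] 201 c [633.4 175.2] size [32.1 88. ] ang 1.311 z 25.0
scene white px [208. 183.] 236 c [561.8 177.4] size [29.5 89.9] ang 1.319 z 24.9
scene white px [177. 198.] 293 c [477.6 189.3] size [30.8 90.8] ang 1.331 z 24.7
scene white px [241. 232.] 389 c [457.1  -0.8] size [31.3 84.6] ang 3.015 z 25.1
shift [-0.0006, 0.0018, 0.0606] turn [-0.0, -0.001, 0.002] rows>= 2
```

View pics/s1.png

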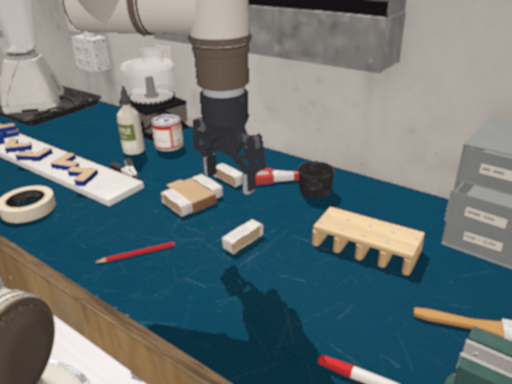

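The scene view shows the open gripper at (230,150), above and clear of block c at (241,232), which hasn't moved. I'll descend and grip.

```bash
python3 -m handwheel '[[-0.0006,0.0018,0.05,0,0,0,1],[-0.0006,0.0018,0.09,0,0,0,1],[-0.0006,0.0018,0.115,0,0,0,1],[-0.0006,0.0018,0.1165,0,0,0,1],[-0.0006,0.0018,0.1165,0,0,0,1]]'; python3 -m handwheel '[[0,0,0,0,0,0,-1],[0,0,0,0,0,0,-1],[0,0,0,0,0,0,-1],[0,0,0,0,0,0,-1],[0,0,0,0,0,0,-1],[0,0,0,0,0,0,-1],[0,0,0,0,0,0,-1],[0,0,0,0,0,0,-1]]'
```

```text
clock: 2.62
position: [439.1, 5.4, 4.5]
ee_rot: [0.998, -0.055, 0.001, -0.0]
contact_force: [0.1, -0.3, -0.9]
gripper_width: 85.5
grasp_force: 0.0
clock: 3.62
position: [438.9, 4.9, 4.4]
ee_rot: [0.998, -0.056, 0.0, -0.0]
contact_force: [-1.0, 1.1, 6.0]
gripper_width: 23.8
grasp_force: 59.8
```

```bash
cat >> h.py <<'E'
Y=.0889;O=np.array([541.2,-195.6]);cx=np.array([np.cos(Y),np.sin(Y)]);cy=np.array([-np.sin(Y),np.cos(Y)])
def bay(k,s,z,e=0):   # tool pose for tool at s along the case axis from the mouth of bay k
    p=O+cy*((k-2.5)*42+e)+cx*s;go(*p,z,Y)
def incase():
    p=read_state()["position"][:2]-O;print("case frame",(p@cx).round(1),(p@cy).round(1))
E
python3 -m handwheel '[[0,0,-0.004,0,0,0,-1],[0,0,-0.012,0,0,0,-1],[0,0,-0.012,0,0,0,-1]]'; python3 -c "
from h import *
bay(1,-88,16)"
```

```text
clock: 4.0
position: [439.0, 4.9, 16.5]
ee_rot: [0.998, -0.056, 0.001, -0.0]
contact_force: [0.0, 0.2, -0.4]
gripper_width: 22.9
grasp_force: 59.3
shift [0.0503, 0.2672, 0.0004] turn [-0.001, -0.002, -0.201] rows>= 6
```

```bash
python3 -m handwheel '[[0.01,0.05,0,0,0,-0.04,-1],[0.02,0.1,0,0,0,-0.08,-1],[0.03,0.15,0,0,0,-0.12,-1],[0.04,0.2,0,0,0,-0.16,-1],[0.05,0.25,0,0,0,-0.2,-1],[0.0503,0.267,0,0,0,-0.2,-1],[0.0503,0.267,0,0,0,-0.2,-1],[0.0503,0.267,0,0,0,-0.2,-1],[0.0503,0.267,0,0,0,-0.2,-1]]'; python3 -c "
from h import *
incase();bay(1,-88,5.0);blocks('top','pics/t2.png')"
```

```text
clock: 5.12
position: [458.7, -265.0, 15.9]
ee_rot: [0.999, 0.045, -0.0, -0.0]
contact_force: [0.5, 0.1, -0.7]
gripper_width: 23.3
grasp_force: 59.2
case frame -88.3 -61.8
shift [0.0003, 0.0012, 0.0109] turn [-0.0, 0.0, 0.001] rows>= 2
top white px [184. 154.] 402 c [637.5 183.6] size [27.3 79.8] ang 1.376 z 24.9
top white px [181. 186.] 403 c [566.4 186.8] size [26.2 80. ] ang 1.346 z 24.7
top white px [176. 224.] 428 c [481.3 195.7] size [28.  81.6] ang 1.337 z 24.6
```

View pics/t2.png

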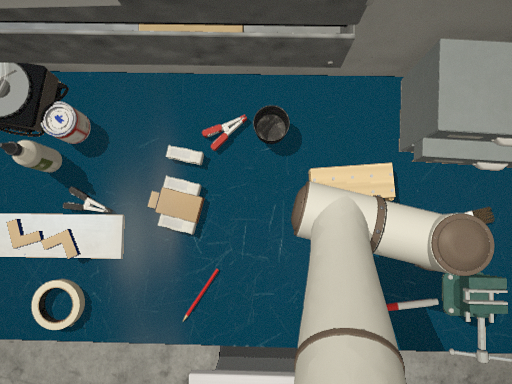

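The arm hides the case mouth at (350,200) in this view. The other blocks haven't moved. I'll lower block c and slide it into bay 1.

```bash
python3 -m handwheel '[[0,0.001,0.006,0,0,0,-1],[0,0.001,0.0105,0,0,0,-1],[0,0.001,0.0105,0,0,0,-1]]';python3 -m handwheel '[[0.01,0,0,0,0,0,-1],[0.02,0,0,0,0,0,-1],[0.03,0,0,0,0,0,-1],[0.035,0,0,0,0,0,-1]]'; python3 -c "
from h import *
incase();bay(1,-28,5.0)"
```

```text
clock: 5.55
position: [458.6, -267.0, 4.9]
ee_rot: [0.999, 0.044, -0.0, -0.0]
contact_force: [0.1, -0.3, -1.5]
gripper_width: 23.6
grasp_force: 59.3
clock: 6.05
position: [494.7, -264.0, 5.3]
ee_rot: [0.999, 0.044, 0.0, 0.0]
contact_force: [-0.4, 0.2, -0.6]
gripper_width: 23.5
grasp_force: 59.3
case frame -52.4 -64.0
shift [0.0244, -0.001, 0.0003] turn [0.0, -0.001, -0.0] rows>= 2
```

```bash
python3 -m handwheel '[[0.006,-0.001,0,0,0,0,-1],[0.012,-0.001,0,0,0,0,-1],[0.018,-0.001,0,0,0,0,-1],[0.0244,-0.001,0,0,0,0,-1],[0.0244,-0.001,0,0,0,0,-1]]'; python3 -c "
from h import *
incase();blocks('scene','pics/s3.png')"
```

```text
clock: 6.68
position: [518.4, -260.9, 5.3]
ee_rot: [0.999, 0.044, 0.0, 0.0]
contact_force: [0.1, -0.5, -1.8]
gripper_width: 23.3
grasp_force: 59.2
case frame -28.5 -63.0
scene white px [229. 171.] 213 c [632.5 175.3] size [31.3 88.2] ang 1.361 z 24.9
scene white px [208. 183.] 236 c [562.5 178.8] size [29.2 86.8] ang 1.352 z 24.9
scene white px [177. 198.] 292 c [477.2 189.5] size [31.2 91. ] ang 1.312 z 24.7
scene white px [389. 265.] 366 c [ 522.4 -257.4] size [36.4 63. ] ang 0.314 z 26.5
```

View pics/s3.png

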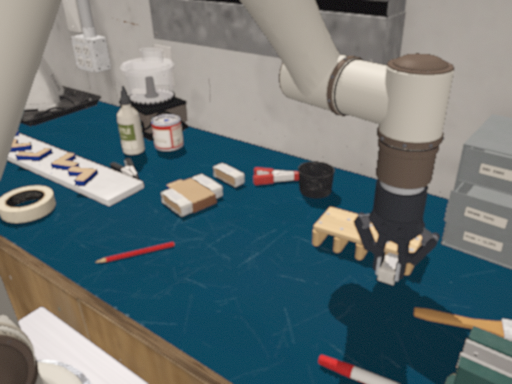

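The scene shows block c inside bay 1, held by the gripper at (390,262). There was no jamming force. I'll release it and push it home from behind.

```bash
python3 -m handwheel '[[0,0,0,0,0,0,-0.25],[0,0,0,0,0,0,-0.25],[0,0,0,0,0,0,-0.25],[0,0,-0.02,0,0,0,-0.25],[0,0,-0.045,0,0,0,-0.25],[-0.02,0,-0.045,0,0,0,-1],[-0.04,0,-0.045,0,0,0,-1],[-0.042,0,-0.045,0,0,0,-1],[-0.042,0,-0.045,0,0,0,-1]]'; python3 -m handwheel '[[0,0,0.02,0,0,0,-1],[0,0,0.036,0,0,0,-1],[0,0,0.036,0,0,0,-1],[0.005,0,0.036,0,0,0,-1],[0.01,0,0.036,0,0,0,-1],[0.015,0,0.036,0,0,0,-1],[0.02,0,0.036,0,0,0,-1],[0.025,0,0.036,0,0,0,-1],[0.03,0,0.036,0,0,0,-1]]';python3 -c "
from h import *
incase()"
```

```text
clock: 7.85
position: [476.7, -264.8, 50.6]
ee_rot: [0.999, 0.044, 0.0, 0.0]
contact_force: [0.3, -0.2, 0.1]
gripper_width: -0.1
grasp_force: 0.0
clock: 8.98
position: [506.2, -261.9, 14.3]
ee_rot: [0.999, 0.044, -0.0, -0.0]
contact_force: [0.2, 0.4, 0.1]
gripper_width: -0.1
grasp_force: 0.2
case frame -40.8 -63.0
```

```bash
python3 -m handwheel '[[0.004,0,0,0,0,0,-1],[0.008,0,0,0,0,0,-1],[0.011,0,0,0,0,0,-1],[0.011,0,0,0,0,0,-1]]';python3 -m handwheel '[[0.0015,0,0,0,0,0,-1],[0.003,0,0,0,0,0,-1],[0.0045,0,0,0,0,0,-1],[0.0045,0,0,0,0,0,-1]]';python3 -c "
from h import *
incase()"
```

```text
clock: 9.48
position: [517.2, -261.0, 14.3]
ee_rot: [0.999, 0.044, 0.0, 0.0]
contact_force: [-0.1, 0.6, 0.1]
gripper_width: 0.2
grasp_force: 0.0
clock: 9.98
position: [520.3, -260.6, 14.2]
ee_rot: [0.999, 0.044, -0.001, -0.0]
contact_force: [-3.0, -0.2, 2.4]
gripper_width: 0.3
grasp_force: 1.6
case frame -26.6 -62.9
```

```bash
python3 -m handwheel '[[0.002,0,0,0,0,0,-1],[0.002,0,0,0,0,0,-1],[0.003,0,0,0,0,0,-1],[0.003,0,0,0,0,0,-1]]';python3 -c "
from h import *
incase()"; python3 -m handwheel '[[-0.02,0,0,0,0,0,-1],[-0.04,0,-0.03,0,0,0,-1],[-0.04,0,-0.08,0,0,0,-1],[-0.04,0,-0.105,0,0,0,-0.5],[-0.04,0,-0.105,0,0,0,-0.5]]'; python3 -c "
from h import *
im,W,h=blocks('top')
im,W,h=blocks('scene')
go(637.5-40*np.cos(1.376),183.6-40*np.sin(1.376),120,1.376)"
```

```text
clock: 10.48
position: [520.4, -260.5, 14.2]
ee_rot: [0.999, 0.044, -0.004, -0.001]
contact_force: [-8.5, -1.9, 6.3]
gripper_width: 0.1
grasp_force: 4.5
case frame -26.5 -62.8
clock: 11.1
position: [486.8, -264.3, 122.0]
ee_rot: [0.999, 0.044, 0.004, 0.001]
contact_force: [-0.9, -0.1, -0.8]
gripper_width: 21.6
grasp_force: 0.0
top white px [184. 154.] 399 c [637.5 183.6] size [27.3 79.8] ang 1.376 z 24.9
top white px [181. 186.] 400 c [566.4 187. ] size [26.2 79.6] ang 1.346 z 24.9
top white px [176. 224.] 426 c [481.2 195. ] size [28.  79.9] ang 1.337 z 24.6
scene white px [229. 171.] 213 c [632.5 175.9] size [32.6 87.1] ang 1.341 z 25.0
scene white px [208. 183.] 237 c [561.8 177.4] size [29.5 89.9] ang 1.319 z 24.8
scene white px [177. 198.] 294 c [477.3 189.5] size [30.9 91.2] ang 1.307 z 24.8
scene white px [393. 259.] 190 c [ 538.7 -259.1] size [28.  31.9] ang 0.162 z 25.4
shift [0.1805, -0.3936, -0.0008] turn [0.0, -0.001, -1.288] rows>= 8
```

```bash
python3 -c "
from h import *
go(637.5-25*np.cos(1.376),183.6-25*np.sin(1.376),120,1.376)";  python3 -m handwheel '[[0.06,-0.1,0,0,0,-0.18,0.1],[0.12,-0.2,0,0,0,-0.36,0.1],[0.18,-0.3,0,0,0,-0.54,0.1],[0.18,-0.35,0,0,0,-0.72,0.1],[0.18,-0.39,0,0,0,-0.9,0.1],[0.18,-0.405,0,0,0,-1.08,0.1],[0.18,-0.405,0,0,0,-1.288,0.1],[0.18,-0.405,0,0,0,-1.288,0.1],[0.18,-0.405,0,0,0,-1.288,0.1],[0.18,-0.405,0,0,0,-1.288,0.1]]'; python3 -c "
from h import *
go(637.5-25*np.cos(1.376),183.6-25*np.sin(1.376),5.5,1.376)
im,W,h=blocks('scene')
"
```

```text
shift [0.1847, -0.408, -0.0007] turn [0.0, -0.001, -1.288] rows>= 9
clock: 12.45
position: [627.5, 154.0, 118.5]
ee_rot: [0.773, 0.634, -0.001, -0.0]
contact_force: [-0.0, -0.7, -0.3]
gripper_width: 46.8
grasp_force: 0.0
shift [0.0061, 0.0042, 0.113] turn [-0.002, 0.001, -0.002] rows>= 3
scene white px [230. 171.] 214 c [633.1 175.3] size [32.3 88. ] ang 1.319 z 25.0
scene white px [208. 183.] 240 c [561.8 177.4] size [29.5 89.9] ang 1.319 z 24.8
scene white px [177. 198.] 292 c [477.2 189.3] size [30.9 91.6] ang 1.307 z 24.7
scene white px [393. 259.] 188 c [ 538.5 -259.1] size [28. 32.] ang 0.142 z 25.2
```

```bash
python3 -m handwheel '[[0.006,0.004,0.04,0,0,0,0.1],[0.006,0.004,0.08,0,0,0,0.1],[0.006,0.004,0.105,0,0,0,0.1],[0.006,0.004,0.113,0,0,0,0.1],[0.006,0.004,0.113,0,0,0,0.1]]'; python3 -m handwheel '[[0,0,0,0,0,0,-1],[0,0,0,0,0,0,-1],[0,0,0,0,0,0,-1],[0,0,0,0,0,0,-1],[0,0,0,0,0,0,-1],[0,0,0,0,0,0,-1]]'; python3 -m handwheel '[[0,0,-0.005,0,0,0,-1],[0,0,-0.012,0,0,0,-1],[0,0,-0.012,0,0,0,-1]]'; python3 -c "
from h import *
go(600,60,18,.6)
go(450,-195,18,Y)"
```

```text
clock: 13.12
position: [633.4, 159.7, 6.6]
ee_rot: [0.773, 0.635, 0.0, 0.0]
contact_force: [0.0, -0.2, 0.6]
gripper_width: 46.9
grasp_force: 0.0
clock: 13.88
position: [634.3, 161.0, 8.2]
ee_rot: [0.772, 0.635, 0.001, 0.001]
contact_force: [-0.4, -1.2, 5.8]
gripper_width: 22.9
grasp_force: 61.3
clock: 14.25
position: [633.5, 160.7, 18.9]
ee_rot: [0.772, 0.635, 0.001, 0.0]
contact_force: [0.6, 0.2, -0.9]
gripper_width: 23.1
grasp_force: 60.5
shift [-0.1053, -0.0134, 0.0009] turn [0.001, -0.001, 0.776] rows>= 6
shift [-0.3845, -0.1113, 0.0006] turn [0.0, -0.001, 1.287] rows>= 8
```

```bash
python3 -m handwheel '[[-0.05,-0.0144,0,0,0,0,-1],[-0.1,-0.029,0,0,0,0,-1],[-0.15,-0.043,0,0,0,0,-1],[-0.2,-0.058,0,0,0,0.16,-1],[-0.24,-0.07,0,0,0,0.32,-1],[-0.28,-0.082,0,0,0,0.48,-1],[-0.31,-0.09,0,0,0,0.66,-1],[-0.34,-0.1,0,0,0,0.84,-1],[-0.36,-0.105,0,0,0,1.02,-1],[-0.3845,-0.111,0,0,0,1.2,-1]]'; python3 -c "
from h import *
incase();bay(2,-88,18)"
```

```text
clock: 15.5
position: [449.6, -195.8, 18.3]
ee_rot: [0.996, 0.085, 0.0, 0.0]
contact_force: [0.4, -0.1, -1.2]
gripper_width: 23.0
grasp_force: 64.3
case frame -91.2 8.0
shift [0.0009, 0.0291, 0.0003] turn [0.0, -0.0, 0.082] rows>= 2
```

```bash
python3 -m handwheel '[[0.001,0.029,0,0,0,0.082,-1],[0.001,0.029,0,0,0,0.082,-1],[0.001,0.029,0.006,0,0,0.082,-1],[0.001,0.029,0.01,0,0,0.082,-1],[0.001,0.029,0.01,0,0,0.082,-1]]'; python3 -m handwheel '[[0,0,0.001,0,0,0,-1],[0,0,0.001,0,0,0,-1]]'; python3 -c "
from h import *
incase();bay(2,-28,7.5);im,W,h=look('scene','pics/x.png');cv2.imwrite('pics/s4.png',cv2.resize(im[180:320,280:450],None,fx=4,fy=4))"
```

```text
clock: 16.12
position: [455.8, -223.0, 9.9]
ee_rot: [0.999, 0.048, -0.001, 0.0]
contact_force: [-4.0, 1.2, 14.6]
gripper_width: 23.0
grasp_force: 66.5
clock: 16.38
position: [455.9, -223.0, 9.8]
ee_rot: [0.999, 0.049, -0.0, 0.0]
contact_force: [-5.7, 1.6, 22.6]
gripper_width: 23.0
grasp_force: 67.4
case frame -87.4 -19.7
shift [0.0594, 0.0018, 0.0023] turn [0.001, 0.001, 0.008] rows>= 2
```

View pics/s4.png

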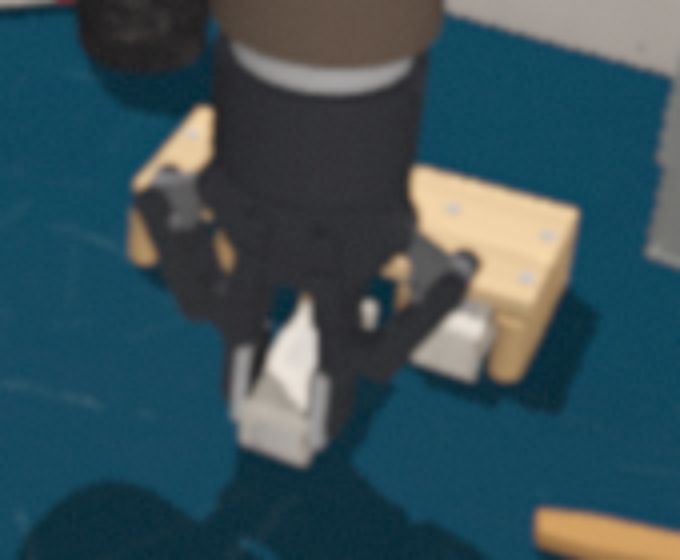

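The crop shows d held flat at about (280,420), level with bay 2. Block c is seated in bay 1 at (455,345). The contact force means d sits a little low in the grip, so I'll release it onto the bench and regrip before inserting.

```bash
python3 -m handwheel '[[0,0.001,-0.002,0,0,0.008,-1],[0,0.001,-0.002,0,0,0.008,-1],[0,0.001,-0.002,0,0,0.008,-0.2],[0,0.001,-0.002,0,0,0.008,-0.2],[0,0.001,-0.002,0,0,0.008,-0.2],[0,0.001,0.001,0,0,0.008,-0.2],[0,0.001,0.003,0,0,0.008,-0.2],[0,0.001,0.003,0,0,0.008,-0.2]]'; python3 -m handwheel '[[0,0,0,0,0,0,-1],[0,0,0,0,0,0,-1],[0,0,0,0,0,0,-1],[0,0,0,0,0,0,-1]]'; python3 -c "
from h import *
incase();bay(2,-28,7.5)"
```

```text
clock: 17.42
position: [455.9, -224.6, 4.0]
ee_rot: [0.999, 0.043, -0.0, -0.0]
contact_force: [-0.3, -0.2, 0.6]
gripper_width: 33.7
grasp_force: 0.0
clock: 17.92
position: [456.3, -224.6, 4.4]
ee_rot: [0.999, 0.043, 0.0, 0.0]
contact_force: [-0.4, -0.7, 1.3]
gripper_width: 23.3
grasp_force: 58.5
case frame -87.2 -21.4
shift [0.0592, -0.0005, -0.003] turn [0.0, -0.0, -0.003] rows>= 2
```

```bash
python3 -m handwheel '[[0.01,0,-0.0005,0,0,0,-1],[0.02,0,-0.0005,0,0,0,-1],[0.03,0,-0.0005,0,0,0,-1],[0.036,0,-0.0005,0,0,0,-1]]'; python3 -m handwheel '[[0.006,-0.0003,0,0,0,0,-1],[0.012,-0.0003,0,0,0,0,-1],[0.018,-0.0003,0,0,0,0,-1],[0.0232,-0.0003,0,0,0,0,-1],[0.0232,-0.0003,0,0,0,0,-1]]';python3 -c "
from h import *
incase()"
```

```text
clock: 18.42
position: [492.6, -221.7, 4.5]
ee_rot: [0.999, 0.043, -0.0, 0.0]
contact_force: [-2.0, -4.5, -0.3]
gripper_width: 23.4
grasp_force: 58.3
clock: 19.05
position: [515.4, -219.5, 4.6]
ee_rot: [0.999, 0.043, 0.0, 0.0]
contact_force: [-0.3, -5.0, -1.7]
gripper_width: 23.5
grasp_force: 58.2
case frame -27.8 -21.5
```

```bash
python3 -m handwheel '[[0,0,0,0,0,0,-0.27],[0,0,0,0,0,0,-0.27],[0,0,0,0,0,0,-0.27],[0,0,-0.02,0,0,0,-0.27],[0,0,-0.045,0,0,0,-0.27],[-0.02,0,-0.045,0,0,0,-1],[-0.04,0,-0.045,0,0,0,-1],[-0.045,0,-0.045,0,0,0,-1],[-0.045,0,-0.045,0,0,0,-1]]'; python3 -m handwheel '[[0,0,0.02,0,0,0,-1],[0,0,0.036,0,0,0,-1],[0,0,0.036,0,0,0,-1],[0.006,0,0.036,0,0,0,-1],[0.012,0,0.036,0,0,0,-1],[0.018,0,0.036,0,0,0,-1],[0.024,0,0.036,0,0,0,-1],[0.03,0,0.036,0,0,0,-1],[0.036,0,0.036,0,0,0,-1],[0.041,0,0.036,0,0,0,-1]]';python3 -c "
from h import *
incase()"
```

```text
clock: 20.18
position: [470.7, -223.1, 50.0]
ee_rot: [0.999, 0.043, 0.0, 0.0]
contact_force: [0.1, 0.6, 0.1]
gripper_width: 0.4
grasp_force: 0.0
clock: 21.42
position: [511.4, -219.5, 13.8]
ee_rot: [0.999, 0.043, -0.0, 0.0]
contact_force: [-1.0, -0.8, -0.1]
gripper_width: -0.2
grasp_force: 0.2
case frame -31.8 -21.2
```

```bash
python3 -m handwheel '[[0.002,0,0,0,0,0,-1],[0.004,0,0,0,0,0,-1],[0.006,0,0,0,0,0,-1],[0.006,0,0,0,0,0,-1]]';python3 -m handwheel '[[0.001,0,0,0,0,0,-1],[0.002,0,0,0,0,0,-1],[0.003,0,0,0,0,0,-1],[0.003,0,0,0,0,0,-1]]';python3 -c "
from h import *
incase()"; python3 -m handwheel '[[-0.02,0,0,0,0,0,-1],[-0.04,0,-0.03,0,0,0,-1],[-0.04,0,-0.08,0,0,0,-1],[-0.04,0,-0.105,0,0,0,-1],[-0.04,0,-0.105,0,0,0,-1]]'; python3 -c "
from h import *
im,W,h=blocks('scene')
im,W,h=blocks('top')
Z=W[...,2];w=(h[...,0]>5)&(h[...,0]<28)&(h[...,1]>50)&(W[...,1]>50)&(W[...,1]<300)
for M,a,c in comps('top',w&(Z>19)&(Z<27),40): print(rect('top',M,23))
go(478,194,100,1.343)"
```

```text
clock: 21.92
position: [516.5, -219.0, 13.7]
ee_rot: [0.999, 0.043, -0.001, -0.0]
contact_force: [-0.8, 0.2, 1.7]
gripper_width: -0.2
grasp_force: 0.7
clock: 22.42
position: [516.6, -219.0, 13.7]
ee_rot: [0.999, 0.043, -0.004, -0.001]
contact_force: [-7.6, -1.2, 5.6]
gripper_width: 0.1
grasp_force: 3.9
case frame -26.6 -21.1
clock: 23.05
position: [482.6, -222.5, 121.5]
ee_rot: [0.999, 0.043, 0.004, 0.001]
contact_force: [0.2, -0.7, -0.1]
gripper_width: -0.2
grasp_force: 0.0
scene white px [208. 183.] 238 c [561.8 177.4] size [29.5 89.9] ang 1.319 z 25.0
scene white px [177. 198.] 293 c [477.1 189.2] size [31.2 91.7] ang 1.312 z 24.8
scene white px [370. 252.] 172 c [ 534.2 -218.3] size [26.6 33.3] ang 0.203 z 25.2
scene white px [393. 259.] 186 c [ 538.2 -259.9] size [26.6 33. ] ang 0.098 z 25.2
top white px [181. 186.] 399 c [566.4 187. ] size [26.2 79.6] ang 1.346 z 24.7
top white px [176. 224.] 428 c [481.1 195.9] size [28.4 81.4] ang 1.334 z 24.7
(array([523.68914795, 191.39767456]), [57.46079635620117, 96.56936645507812], np.float32(1.3363556))
shift [0.0334, -0.4147, 0.0187] turn [0.0, -0.001, -1.257] rows>= 8
```

```bash
python3 -c "
from h import *
go(479,196.2,60,-.232)"
```

```text
shift [0.0345, -0.4168, 0.0587] turn [-0.0, -0.001, 0.318] rows>= 8
```

```bash
python3 -m handwheel '[[0,-0.06,0,0,0,0.05,-1],[0,-0.12,0,0,0,0.1,-1],[0,-0.18,0,0,0,0.15,-1],[0.01,-0.24,0,0,0,0.2,-1],[0.02,-0.3,0,0,0,0.25,-1],[0.03,-0.36,0,0,0,0.318,-1],[0.0345,-0.4168,0.03,0,0,0.318,-1],[0.0345,-0.4168,0.0587,0,0,0.318,-1],[0.0345,-0.4168,0.0587,0,0,0.318,-1],[0.0345,-0.4168,0.0587,0,0,0.318,-1]]'; python3 -c "
from h import *
go(479,196.2,29,-.232)"
```

```text
clock: 24.4
position: [478.9, 195.6, 60.2]
ee_rot: [0.993, -0.116, -0.0, 0.0]
contact_force: [0.1, 0.5, 0.9]
gripper_width: 0.2
grasp_force: 0.0
shift [-0.0, -0.0006, 0.0312] turn [0.001, -0.0, -0.0] rows>= 2
```

```bash
python3 -m handwheel '[[0,-0.0006,0.015,0,0,0,-1],[0,-0.0006,0.031,0,0,0,-1],[0,-0.0006,0.0325,0,0,0,-1],[0,-0.0006,0.0335,0,0,0,-1],[0,-0.0006,0.0335,0,0,0,-1]]'; python3 -m handwheel '[[0,0,0.0005,0,0,0,-1],[0,0,0.001,0,0,0,-1],[0,0,0.001,0,0,0,-1]]'
```

```text
clock: 25.02
position: [479.2, 196.7, 27.1]
ee_rot: [0.993, -0.116, 0.0, -0.0]
contact_force: [0.6, -0.6, 0.0]
gripper_width: -0.3
grasp_force: 0.0
clock: 25.4
position: [478.8, 196.6, 25.7]
ee_rot: [0.993, -0.116, 0.0, -0.0]
contact_force: [0.3, 0.8, 0.4]
gripper_width: -0.2
grasp_force: 0.0
```

```bash
python3 -m handwheel '[[0,0,0.0005,0,0,0,-1],[0,0,0.001,0,0,0,-1],[0,0,0.001,0,0,0,-1]]'; python3 -m handwheel '[[0,0,0.0005,0,0,0,-1],[0,0,0.0005,0,0,0,-1]]'
```

```text
clock: 25.78
position: [478.9, 196.7, 25.5]
ee_rot: [0.993, -0.115, 0.0, -0.0]
contact_force: [-2.9, -0.2, 7.7]
gripper_width: 0.1
grasp_force: 3.3
clock: 26.02
position: [478.9, 196.7, 25.4]
ee_rot: [0.993, -0.115, 0.0, 0.0]
contact_force: [-3.3, -1.0, 10.0]
gripper_width: -0.2
grasp_force: 5.0
```

```bash
python3 -m handwheel '[[-0.002,0,0,0,0,0,-1],[-0.004,0,0,0,0,0,-1],[-0.006,0,0,0,0,0,-1],[-0.008,0,0,0,0,0,-1],[-0.01,0,0,0,0,0,-1],[-0.01,0,0,0,0,0,-1]]'; python3 -c "
from h import *
im,W,h=blocks('scene')
cv2.imwrite('pics/s5.png',cv2.resize(im[120:260,120:290],None,fx=4,fy=4))"
```

```text
clock: 26.78
position: [472.7, 199.4, 27.1]
ee_rot: [0.993, -0.114, 0.003, -0.001]
contact_force: [6.0, -7.5, 13.0]
gripper_width: 0.3
grasp_force: 6.4
scene white px [208. 183.] 243 c [561.5 177.6] size [30.5 89.6] ang 1.339 z 24.8
scene white px [177. 200.] 238 c [473.5 188.5] size [32.5 88.5] ang 1.334 z 25.5
scene white px [367. 256.] 329 c [ 521.9 -218.1] size [29.5 57.9] ang 0.105 z 25.5
scene white px [393. 259.] 191 c [ 538.4 -259.3] size [27.9 33. ] ang 0.098 z 25.5
```

View pics/s5.png

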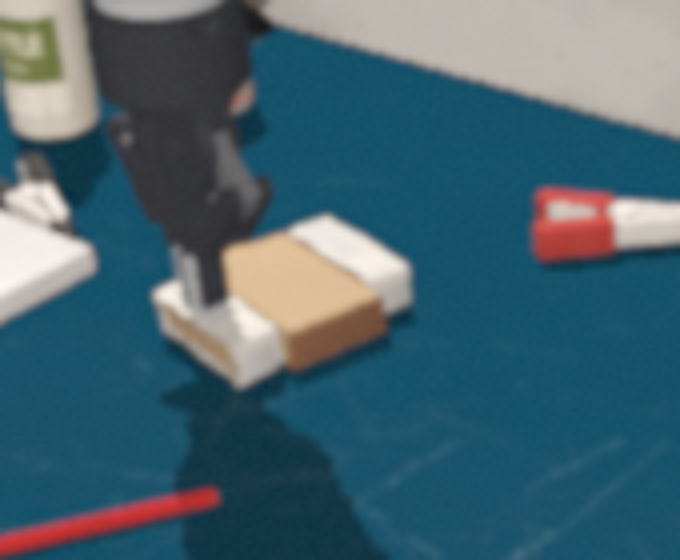

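Block a at (210,340) in the crop has started to come off the sander, but it is tipping slightly. The scene data also shows that d has been knocked out of bay 2 by about 24 mm, which I'll fix later. I'll lift off and re-measure.

```bash
cat >> h.py <<'E'
def sand():
    im,W,h=blocks('top');Z=W[...,2];w=(h[...,0]>5)&(h[...,0]<28)&(h[...,1]>50)&(W[...,1]>50)&(W[...,1]<300)
    for lo,hi,z in((10,19,16),(19,27,23)):
        for M,a,c in comps('top',w&(Z>lo)&(Z<hi),40):
            r=rect('top',M,z);print("wood",z,r[0].round(1),np.round(r[1],1),"%.3f"%r[2])
    return im,W,h
E
python3 -m handwheel '[[-0.01,0,-0.002,0,0,0,-1],[-0.01,0,-0.01,0,0,0,-1],[-0.01,0.06,-0.09,0,0,0,-1],[-0.04,0.12,-0.12,0,0,0,-1],[-0.05,0.18,-0.12,0,0,0,-1],[-0.05,0.2,-0.12,0,0,0,-1],[-0.05,0.2,-0.12,0,0,0,-1]]'; python3 -c "
from h import *
sand()"
```

```text
clock: 27.7
position: [372.4, 13.4, 144.5]
ee_rot: [0.993, -0.118, 0.0, -0.0]
contact_force: [1.1, 0.1, 0.1]
gripper_width: 0.0
grasp_force: 0.0
top white px [181. 186.] 403 c [566.4 187. ] size [26.2 79.6] ang 1.346 z 24.7
top white px [362. 208.] 216 c [ 523.1 -216.5] size [25.5 41.6] ang 0.067 z 24.4
top white px [381. 201.] 83 c [ 539.5 -257.6] size [15.6 24.7] ang 1.591 z 24.1
top white px [175. 225.] 413 c [478.9 196.6] size [26.7 79.9] ang 1.340 z 24.7
wood 16 [534.2 251. ] [19.5 36.2] 2.918
wood 23 [523.7 191.4] [58.  96.5] 1.334
```

```bash
python3 -c "
from h import *
go(484,195.5,60,-.232)"
```

```text
shift [0.0651, -0.2013, 0.0847] turn [-0.001, -0.001, -0.002] rows>= 5
```

```bash
python3 -m handwheel '[[0.02,-0.06,0,0,0,0,-1],[0.04,-0.12,0,0,0,0,-1],[0.06,-0.18,0.02,0,0,0,-1],[0.065,-0.2013,0.05,0,0,0,-1],[0.065,-0.2013,0.0847,0,0,0,-1],[0.065,-0.2013,0.1147,0,0,0,-1],[0.065,-0.2013,0.1175,0,0,0,-1],[0.065,-0.2013,0.118,0,0,0,-1],[0.065,-0.2013,0.118,0,0,0,-1]]'; python3 -m handwheel '[[0,0,0.0005,0,0,0,-1],[0,0,0.0005,0,0,0,-1]]'
```

```text
clock: 28.88
position: [483.9, 197.4, 25.5]
ee_rot: [0.993, -0.115, -0.0, 0.0]
contact_force: [-0.5, -0.1, -0.5]
gripper_width: -0.1
grasp_force: 0.0
clock: 29.12
position: [483.8, 196.7, 25.5]
ee_rot: [0.993, -0.116, -0.0, 0.0]
contact_force: [-0.2, -0.2, 0.2]
gripper_width: 0.0
grasp_force: 0.0
```

```bash
python3 -m handwheel '[[0,0,0.0005,0,0,0,-1],[0,0,0.001,0,0,0,-1],[0,0,0.001,0,0,0,-1]]'; python3 -m handwheel '[[-0.002,0,0.0003,0,0,0,-1],[-0.004,0,0.0003,0,0,0,-1],[-0.006,0,0.0003,0,0,0,-1],[-0.008,0,0.0003,0,0,0,-1]]'; python3 -m handwheel '[[-0.002,0,0,0,0,0,-1],[-0.004,0,0,0,0,0,-1],[-0.006,0,0,0,0,0,-1],[-0.008,0,0,0,0,0,-1]]'; python3 -c "
from h import *
blocks('scene')"
```

```text
clock: 29.5
position: [484.0, 196.6, 25.4]
ee_rot: [0.993, -0.116, 0.0, -0.0]
contact_force: [-3.4, -0.3, 6.8]
gripper_width: 0.2
grasp_force: 3.3
clock: 30.0
position: [478.2, 199.7, 25.5]
ee_rot: [0.993, -0.115, 0.002, -0.002]
contact_force: [4.3, -0.2, 3.0]
gripper_width: -0.2
grasp_force: 0.1
clock: 30.5
position: [470.4, 201.3, 25.7]
ee_rot: [0.993, -0.115, 0.002, -0.001]
contact_force: [4.6, -4.0, 10.2]
gripper_width: 0.1
grasp_force: 4.9
scene white px [208. 183.] 237 c [561.5 177.6] size [30.5 89.6] ang 1.339 z 24.9
scene white px [173. 201.] 225 c [467.3 192.2] size [30.3 87.2] ang 1.319 z 25.2
scene white px [367. 256.] 326 c [ 521.5 -218.5] size [29.  58.8] ang 0.105 z 25.4
scene white px [393. 259.] 188 c [ 538.5 -259.2] size [27.9 32.2] ang 0.098 z 25.4
```

```bash
python3 -m handwheel '[[-0.003,0,0,0,0,0,-1],[-0.006,0,0,0,0,0,-1],[-0.009,0,0,0,0,0,-1],[-0.012,0,0,0,0,0,-1],[-0.015,0,0,0,0,0,-1],[-0.018,0,0,0,0,0,-1],[-0.021,0,0,0,0,0,-1],[-0.024,0,0,0,0,0,-1]]';  python3 -c "
from h import *
blocks('scene')"
```

```text
clock: 31.55
position: [444.1, 205.9, 24.2]
ee_rot: [0.993, -0.116, -0.001, 0.0]
contact_force: [-0.0, 0.8, 2.4]
gripper_width: 0.1
grasp_force: 1.2
scene white px [208. 183.] 242 c [561.5 177.6] size [30.5 89.6] ang 1.339 z 24.9
scene white px [171. 203.] 257 c [454.  192.9] size [43.  85.6] ang 1.349 z 27.4
scene white px [367. 256.] 328 c [ 521.5 -218.2] size [29.5 58.8] ang 0.105 z 25.6
scene white px [393. 259.] 189 c [ 538.2 -259.3] size [27.9 32.9] ang 0.098 z 25.3
```

```bash
python3 -m handwheel '[[0,0,-0.01,0,0,0,-1],[0,0.03,-0.06,0,0,0,-1],[0,0.08,-0.11,0,0,0,-1],[-0.01,0.14,-0.12,0,0,0,-1],[-0.02,0.2,-0.12,0,0,0,-1],[-0.02,0.2,-0.12,0,0,0,-1],[-0.02,0.2,-0.12,0,0,0,-1]]'; python3 -c "
from h import *
im,W,h=sand();cv2.imwrite('pics/t6.png',cv2.resize(im[140:270,120:290],None,fx=4,fy=4))"
```

```text
clock: 32.48
position: [379.6, 15.5, 144.5]
ee_rot: [0.993, -0.116, 0.0, -0.0]
contact_force: [-0.6, -0.2, 0.3]
gripper_width: 0.3
grasp_force: 0.0
top white px [181. 186.] 399 c [566.4 187. ] size [26.2 79.6] ang 1.346 z 24.8
top white px [362. 209.] 215 c [ 523.1 -216.4] size [25.5 41.7] ang 0.067 z 24.4
top white px [380. 201.] 81 c [ 539.5 -257.5] size [15.6 24.6] ang 1.591 z 24.2
top white px [174. 227.] 418 c [472.6 199.5] size [26.2 80.5] ang 1.351 z 24.9
wood 16 [534.6 251.6] [18.  36.7] 2.907
wood 23 [523.6 191.2] [58. 97.] 1.337
```

View pics/t6.png

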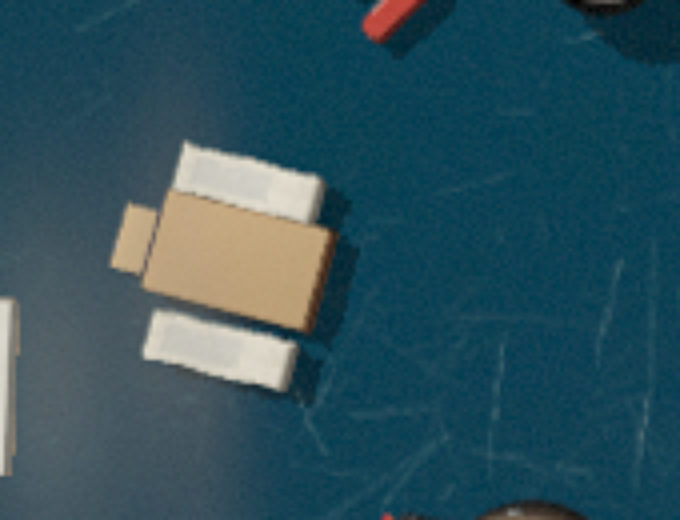

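The crop shows a at (220,350), flat and parallel, with a gap of about 9 mm to the sander. The sander and offcut haven't moved. I'll now push a lengthwise from its +y end so that its -y end comes out past the sander.

```bash
python3 -c "
from h import *
go(485.5,258.5,70,1.34)"
```

```text
shift [0.0469, -0.2601, 0.0745] turn [0.0, -0.0, -1.572] rows>= 10
```

```bash
python3 -m handwheel '[[0.01,-0.05,0,0,0,-0.17,-1],[0.02,-0.1,0,0,0,-0.34,-1],[0.03,-0.15,0,0,0,-0.51,-1],[0.047,-0.2,0,0,0,-0.68,-1],[0.047,-0.24,0,0,0,-0.85,-1],[0.047,-0.26,0,0,0,-1.02,-1],[0.047,-0.26,0,0,0,-1.2,-1],[0.047,-0.26,0.03,0,0,-1.37,-1],[0.047,-0.26,0.06,0,0,-1.572,-1],[0.047,-0.26,0.0745,0,0,-1.572,-1]]';python3 -c "
from h import *
blocks('top');go(485.5,258.5,8,1.34)"
```

```text
clock: 33.78
position: [484.3, 258.7, 67.5]
ee_rot: [0.784, 0.621, -0.002, 0.0]
contact_force: [0.3, -0.3, 1.4]
gripper_width: -0.1
grasp_force: 0.0
top white px [181. 186.] 407 c [566.3 186.5] size [26.2 80.7] ang 1.346 z 24.7
top white px [362. 208.] 216 c [ 523.1 -216.5] size [25.5 41.6] ang 0.067 z 24.5
top white px [380. 201.] 85 c [ 539.5 -257.6] size [15.6 24.7] ang 1.591 z 24.3
top white px [174. 227.] 420 c [472.6 199.4] size [26.2 80.7] ang 1.351 z 24.6
shift [0.001, 0.0018, 0.0583] turn [-0.003, 0.005, -0.001] rows>= 2
```

```bash
python3 -m handwheel '[[0.001,0,0.03,0,0,0,-1],[0.001,0,0.055,0,0,0,-1],[0.001,0,0.058,0,0,0,-1],[0.001,0,0.058,0,0,0,-1],[-0.005,0,0.058,0,0,0,-1],[-0.01,0,0.058,0,0,0,-1],[-0.015,0,0.058,0,0,0,-1],[-0.02,-0.0005,0.058,0,0,0,-1]]';python3 -m handwheel '[[-0.006,-0.0005,0,0,0,0,-1],[-0.012,-0.001,0,0,0,0,-1],[-0.018,-0.0015,0,0,0,0,-1],[-0.024,-0.002,0,0,0,0,-1],[-0.03,-0.0025,0,0,0,0,-1],[-0.036,-0.003,0,0,0,0,-1],[-0.042,-0.0035,0,0,0,0,-1]]';python3 -c "
from h import *
blocks('scene')"
```

```text
clock: 34.83
position: [480.2, 238.5, 12.2]
ee_rot: [0.784, 0.621, 0.0, -0.0]
contact_force: [-0.3, -0.3, 1.1]
gripper_width: 0.1
grasp_force: 0.2
clock: 35.7
position: [466.8, 198.2, 11.8]
ee_rot: [0.784, 0.621, -0.0, -0.0]
contact_force: [0.2, 0.1, 1.0]
gripper_width: -0.4
grasp_force: 0.1
scene white px [208. 183.] 237 c [561.5 177.6] size [30.5 89.6] ang 1.339 z 24.8
scene white px [183. 209.] 350 c [454.  150.2] size [ 29.7 105.7] ang 1.335 z 24.9
scene white px [367. 256.] 331 c [ 521.5 -218.2] size [29.5 58.8] ang 0.105 z 25.5
scene white px [393. 259.] 190 c [ 538.7 -259.2] size [27.9 32.3] ang 0.098 z 25.4
```

```bash
python3 -m handwheel '[[-0.008,-0.0005,0,0,0,0,-1],[-0.008,-0.0005,0,0,0,0,-1],[0.005,0,0,0,0,0,-1],[0.01,0,-0.04,0,0,0,-0.5],[0.01,0,-0.09,0,0,0,0],[0.01,0,-0.09,0,0,0,0.1]]';python3 -c "
from h import *
sand()
s=read_state()['position'];print(s)"
```

```text
clock: 36.5
position: [472.1, 211.3, 105.9]
ee_rot: [0.783, 0.622, 0.005, 0.0]
contact_force: [0.6, 0.7, -0.6]
gripper_width: 46.9
grasp_force: 0.0
top white px [181. 186.] 406 c [566.3 186.5] size [26.2 80.6] ang 1.346 z 24.8
top white px [362. 209.] 217 c [ 523.1 -216.5] size [25.5 41.6] ang 0.067 z 24.5
top white px [381. 201.] 81 c [ 539.5 -257.6] size [15.6 24.7] ang 1.591 z 24.4
top white px [201. 237.] 423 c [452.8 139.6] size [26.7 80.6] ang 1.350 z 24.8
wood 23 [523.5 191.1] [58.  96.4] 1.339
[470.46156332 210.06801449 103.66745015]
```

```bash
python3 -c "
from h import *
go(447.2,115.2,60,1.347)"
```

```text
shift [-0.0979, -0.0012, 0.0433] turn [0.003, -0.004, -0.006] rows>= 3
```

```bash
python3 -m handwheel '[[-0.05,0,0,0,0,0,0.1],[-0.098,-0.001,0.02,0,0,0,0.1],[-0.098,-0.001,0.06,0,0,0,0.1],[-0.098,-0.001,0.09,0,0,0,0.1],[-0.098,-0.001,0.09,0,0,0,0.1]]';python3 -c "
from h import *
go(447.2,115.2,5,1.347)"
```

```text
clock: 37.17
position: [444.0, 112.0, 9.2]
ee_rot: [0.784, 0.621, -0.004, -0.0]
contact_force: [-0.9, -0.4, 0.9]
gripper_width: 47.1
grasp_force: 0.0
shift [0.0039, 0.0024, 0.0042] turn [-0.005, 0.006, -0.007] rows>= 2
```

```bash
python3 -m handwheel '[[0.004,0.0024,0.004,-0.004,0.005,-0.005,0.1],[0.004,0.0024,0.004,-0.004,0.005,-0.005,0.1],[0.004,0.0024,0.004,-0.004,0.005,-0.005,-1],[0.004,0.0024,0.004,-0.004,0.005,-0.005,-1],[0.004,0.0024,0.004,-0.004,0.005,-0.005,-1],[0.004,0.0024,0.004,-0.004,0.005,-0.005,-1],[0.004,0.0024,0.004,-0.004,0.005,-0.005,-1],[0.004,0.0024,0.004,-0.004,0.005,-0.005,-1]]'; python3 -m handwheel '[[0,0,-0.005,0,0,0,-1],[0,0,-0.012,0,0,0,-1],[0,0,-0.012,0,0,0,-1]]'; python3 -c "
from h import *
bay(4,-92,16)"
```

```text
clock: 38.17
position: [449.8, 117.0, 8.8]
ee_rot: [0.782, 0.623, 0.004, 0.0]
contact_force: [-1.4, 1.0, 7.2]
gripper_width: 22.7
grasp_force: 59.6
clock: 38.55
position: [449.5, 116.7, 20.5]
ee_rot: [0.782, 0.623, 0.004, 0.0]
contact_force: [0.1, -0.6, 0.5]
gripper_width: 23.3
grasp_force: 58.8
shift [-0.2525, 0.0522, 0.0032] turn [0.001, -0.008, 1.256] rows>= 8
```

```bash
python3 -m handwheel '[[-0.04,0,0,0,0,0,-1],[-0.08,0.01,0,0,0,0.12,-1],[-0.12,0.02,0,0,0,0.29,-1],[-0.15,0.025,0,0,0,0.46,-1],[-0.18,0.03,0,0,0,0.63,-1],[-0.2,0.04,0,0,0,0.8,-1],[-0.22,0.045,0,0,0,0.97,-1],[-0.24,0.05,0,0,0,1.14,-1],[-0.2525,0.052,0,0,0,1.256,-1],[-0.2525,0.052,0,0,0,1.256,-1]]'; python3 -c "
from h import *
incase();bay(4,-92,10.5)"
```

```text
clock: 39.8
position: [443.0, -141.8, 18.6]
ee_rot: [0.999, 0.044, 0.002, -0.002]
contact_force: [0.2, 0.2, -0.2]
gripper_width: 23.4
grasp_force: 58.8
case frame -93.0 62.3
shift [0.001, -0.0007, 0.0081] turn [-0.004, -0.005, -0.0] rows>= 2
```

```bash
python3 -m handwheel '[[0.001,-0.0007,0.005,-0.004,-0.005,0,-1],[0.001,-0.0007,0.0085,-0.004,-0.005,0,-1],[0.001,-0.0007,0.0085,-0.004,-0.005,0,-0.2],[0.001,-0.0007,0.0085,-0.004,-0.005,0,-0.2],[0.001,-0.0007,0.0085,-0.004,-0.005,0,-0.2],[0.001,-0.0007,0.0135,-0.004,-0.005,0,-0.2],[0.001,-0.0007,0.0135,-0.004,-0.005,0,-0.2]]'; python3 -m handwheel '[[0,0,0,0,0,0,-1],[0,0,0,0,0,0,-1],[0,0,0,0,0,0,-1],[0,0,0,0,0,0,-1]]'; python3 -c "
from h import *
incase();bay(4,-28,5)"
```

```text
clock: 40.67
position: [444.0, -140.4, 4.9]
ee_rot: [0.999, 0.045, -0.0, 0.0]
contact_force: [-1.4, -0.5, 0.0]
gripper_width: 34.5
grasp_force: 0.0
clock: 41.18
position: [444.5, -140.4, 5.4]
ee_rot: [0.999, 0.045, 0.0, 0.0]
contact_force: [0.3, 0.4, 0.7]
gripper_width: 23.6
grasp_force: 58.3
case frame -91.4 63.6
shift [0.0634, 0.0006, 0.0004] turn [0.001, -0.001, 0.0] rows>= 3
```

```bash
python3 -m handwheel '[[0.01,0.0008,0,0,0,0,-1],[0.02,0.0008,0,0,0,0,-1],[0.03,0.0008,0,0,0,0,-1],[0.038,0.0008,0,0,0,0,-1]]'; python3 -m handwheel '[[0.006,0,0,0,0,0,-1],[0.012,0,0,0,0,0,-1],[0.018,0,0,0,0,0,-1],[0.0252,0,0,0,0,0,-1],[0.0252,0,0,0,0,0,-1]]';python3 -c "
from h import *
incase();blocks('scene')"
```

```text
clock: 41.68
position: [479.0, -138.3, 5.4]
ee_rot: [0.999, 0.044, -0.003, 0.0]
contact_force: [-3.3, -1.0, 4.3]
gripper_width: 22.9
grasp_force: 58.5
clock: 42.3
position: [508.3, -135.5, 5.3]
ee_rot: [0.999, 0.045, 0.001, 0.0]
contact_force: [-0.7, -1.0, 2.5]
gripper_width: 23.1
grasp_force: 59.0
case frame -27.4 62.7
scene white px [208. 183.] 234 c [562.6 179.3] size [29.2 85.7] ang 1.352 z 25.0
scene white px [318. 244.] 274 c [ 506.6 -131.3] size [32.7 65.3] ang 0.635 z 25.3
scene white px [367. 256.] 324 c [ 522.1 -218.1] size [29.5 56.9] ang 0.105 z 25.5
scene white px [393. 259.] 188 c [ 538.5 -259.1] size [28. 32.] ang 0.142 z 25.3
```

```bash
python3 -m handwheel '[[0,0,0,0,0,0,-0.27],[0,0,0,0,0,0,-0.27],[0,0,0,0,0,0,-0.27],[0,0,-0.02,0,0,0,-0.27],[0,0,-0.045,0,0,0,-0.27],[-0.02,0,-0.045,0,0,0,-1],[-0.04,0,-0.045,0,0,0,-1],[-0.048,0,-0.045,0,0,0,-1],[-0.048,0,-0.045,0,0,0,-1]]'; python3 -m handwheel '[[0,0,0.02,0,0,0,-1],[0,0,0.036,0,0,0,-1],[0,0,0.036,0,0,0,-1],[0.008,0,0.036,0,0,0,-1],[0.014,0,0.036,0,0,0,-1],[0.02,0,0.036,0,0,0,-1],[0.026,0,0.036,0,0,0,-1],[0.032,0,0.036,0,0,0,-1],[0.038,0,0.036,0,0,0,-1],[0.044,0,0.036,0,0,0,-1]]';python3 -c "
from h import *
incase()"
```

```text
clock: 43.48
position: [459.6, -139.9, 50.4]
ee_rot: [0.999, 0.045, 0.0, 0.0]
contact_force: [-0.2, 0.5, -0.2]
gripper_width: -0.1
grasp_force: 0.0
clock: 44.72
position: [503.7, -135.9, 14.3]
ee_rot: [0.999, 0.045, 0.0, 0.0]
contact_force: [-0.3, 1.0, 0.3]
gripper_width: -0.0
grasp_force: 0.2
case frame -32.0 62.8
```

Next I'll finish pushing a home, then move behind d at y -21 and push that home too.

```bash
python3 -m handwheel '[[0.002,0,0,0,0,0,-1],[0.004,0,0,0,0,0,-1],[0.006,0,0,0,0,0,-1],[0.008,0,0,0,0,0,-1],[0.009,0,0,0,0,0,-1],[0.009,0,0,0,0,0,-1]]';python3 -c "
from h import *
incase()"; python3 -m handwheel '[[-0.02,0,0,0,0,0,-1],[-0.045,0,-0.03,0,0,0,-1],[-0.045,0.04,-0.035,0,0,0,-1],[-0.045,0.084,-0.035,0,0,0,-1],[-0.045,0.084,-0.035,0,0,0,-1]]'; python3 -c "
from h import *
incase();blocks('top')"
```

```text
clock: 45.48
position: [509.0, -135.4, 13.9]
ee_rot: [0.999, 0.044, -0.003, 0.0]
contact_force: [-6.6, 0.0, 5.8]
gripper_width: 0.2
grasp_force: 3.2
case frame -26.7 62.8
clock: 46.1
position: [476.0, -225.0, 49.7]
ee_rot: [0.999, 0.043, 0.002, 0.001]
contact_force: [-0.0, 0.6, -1.1]
gripper_width: 0.4
grasp_force: 0.0
case frame -67.5 -23.5
top white px [181. 186.] 403 c [566.4 187. ] size [26.2 79.6] ang 1.346 z 24.9
```

```bash
python3 -m handwheel '[[0,-0.002,0.02,0,0,0,-1],[0,-0.002,0.036,0,0,0,-1],[0,-0.002,0.036,0,0,0,-1],[0.008,-0.002,0.036,0,0,0,-1],[0.014,-0.002,0.036,0,0,0,-1],[0.02,-0.002,0.036,0,0,0,-1],[0.026,-0.002,0.036,0,0,0,-1],[0.031,-0.002,0.036,0,0,0,-1],[0.036,-0.002,0.036,0,0,0,-1]]';python3 -m handwheel '[[0.002,0,0,0,0,0,-1],[0.004,0,0,0,0,0,-1],[0.006,0,0,0,0,0,-1],[0.008,0,0,0,0,0,-1],[0.008,0,0,0,0,0,-1]]';python3 -c "
from h import *
incase()"
```

```text
clock: 47.28
position: [510.9, -217.6, 13.3]
ee_rot: [0.999, 0.045, 0.0, 0.0]
contact_force: [0.1, -0.6, -0.3]
gripper_width: 0.2
grasp_force: 0.2
clock: 47.9
position: [516.4, -217.0, 13.1]
ee_rot: [0.999, 0.044, -0.002, -0.0]
contact_force: [-4.7, -1.4, 2.8]
gripper_width: -0.0
grasp_force: 2.5
case frame -26.6 -19.1
```

```bash
python3 -m handwheel '[[-0.02,0,0,0,0,0,-1],[-0.04,0,-0.03,0,0,0,-1],[-0.04,0,-0.08,0,0,0,-1],[-0.04,0,-0.11,0,0,0,-1],[-0.04,0,-0.11,0,0,0,-1]]'; python3 -c "
from h import *
sand();blocks('scene');go(561.5,188.1,60,-.232)"
```

```text
clock: 48.52
position: [481.2, -220.7, 126.3]
ee_rot: [0.999, 0.045, 0.004, 0.001]
contact_force: [-0.7, 0.3, -1.7]
gripper_width: 0.1
grasp_force: 0.0
top white px [181. 186.] 401 c [566.4 187. ] size [26.2 79.6] ang 1.346 z 24.8
wood 16 [534.4 251.7] [18.2 36.3] 2.893
wood 23 [523.6 191.5] [58.  96.4] 1.337
scene white px [208. 183.] 239 c [561.8 177.4] size [29.5 89.9] ang 1.319 z 25.0
scene white px [325. 238.] 150 c [ 527.4 -134.3] size [28.7 31.6] ang 0.192 z 25.1
scene white px [369. 252.] 166 c [ 534.1 -218.1] size [27.9 32.9] ang 0.124 z 25.3
scene white px [393. 259.] 187 c [ 538.6 -259.2] size [27.9 32.1] ang 0.098 z 25.4
shift [0.1186, -0.3994, 0.0632] turn [0.0, -0.001, 0.321] rows>= 8
```

```bash
python3 -m handwheel '[[0.02,-0.06,0,0,0,0.05,-1],[0.04,-0.12,0,0,0,0.1,-1],[0.06,-0.18,0,0,0,0.15,-1],[0.08,-0.23,0,0,0,0.2,-1],[0.1,-0.28,0,0,0,0.25,-1],[0.1186,-0.34,0,0,0,0.321,-1],[0.1186,-0.3994,0,0,0,0.321,-1],[0.1186,-0.3994,0.03,0,0,0.321,-1],[0.1186,-0.3994,0.063,0,0,0.321,-1],[0.1186,-0.3994,0.063,0,0,0.321,-1]]'; python3 -c "
from h import *
go(561.5,188.1,27,-.232)"
```

```text
clock: 49.88
position: [558.7, 186.7, 56.0]
ee_rot: [0.993, -0.116, -0.003, 0.003]
contact_force: [-0.3, 0.7, 0.6]
gripper_width: 0.0
grasp_force: 0.0
shift [0.0026, -0.0022, 0.0289] turn [0.007, 0.006, 0.0] rows>= 2
```

```bash
python3 -m handwheel '[[0.0026,-0.001,0.015,0.004,0.006,0,-1],[0.0026,-0.001,0.027,0.004,0.006,0,-1],[0.0026,-0.001,0.0285,0.004,0.006,0,-1],[0.0026,-0.001,0.0285,0.004,0.006,0,-1]]'; python3 -m handwheel '[[0,0,0.0005,0,0,0,-1],[0,0,0.001,0,0,0,-1],[0,0,0.001,0,0,0,-1]]'; python3 -c "
from h import *
go(561.5,188.1,26,-.232)"
```

```text
clock: 50.38
position: [564.4, 188.3, 32.1]
ee_rot: [0.993, -0.116, 0.004, -0.002]
contact_force: [-0.1, 0.4, 0.6]
gripper_width: 0.0
grasp_force: 0.0
clock: 50.75
position: [564.2, 188.4, 30.9]
ee_rot: [0.993, -0.116, 0.004, -0.002]
contact_force: [0.4, 0.4, -0.1]
gripper_width: 0.1
grasp_force: 0.0
shift [-0.0026, 0.0009, 0.0049] turn [-0.004, -0.007, 0.0] rows>= 2
```

```bash
python3 -m handwheel '[[-0.0026,0.0005,0.003,-0.004,-0.007,0,-1],[-0.0026,0.0005,0.0045,-0.004,-0.007,0,-1],[-0.0026,0.0005,0.0045,-0.004,-0.007,0,-1]]'; python3 -m handwheel '[[0,0,0.0005,0,0,0,-1],[0,0,0.0005,0,0,0,-1],[0,0,0.0005,0,0,0,-1]]'
```

```text
clock: 51.12
position: [561.4, 188.4, 25.9]
ee_rot: [0.993, -0.116, -0.0, 0.0]
contact_force: [-0.4, -0.9, 0.8]
gripper_width: -0.4
grasp_force: 0.0
clock: 51.5
position: [561.5, 188.4, 25.7]
ee_rot: [0.993, -0.116, -0.0, 0.0]
contact_force: [0.3, -0.5, 0.5]
gripper_width: 0.2
grasp_force: 0.0
```

```bash
python3 -m handwheel '[[0,0,0.0005,0,0,0,-1],[0,0,0.001,0,0,0,-1],[0,0,0.001,0,0,0,-1]]'; python3 -m handwheel '[[0.002,0,0.0002,0,0,0,-1],[0.004,0,0.0002,0,0,0,-1],[0.006,0,0.0002,0,0,0,-1],[0.008,0,0.0002,0,0,0,-1]]'; python3 -m handwheel '[[0.002,0,0,0,0,0,-1],[0.004,0,0,0,0,0,-1],[0.006,0,0,0,0,0,-1],[0.008,0,0,0,0,0,-1]]'; python3 -c "
from h import *
blocks('scene')"
```

```text
clock: 51.88
position: [561.6, 188.5, 25.5]
ee_rot: [0.993, -0.116, -0.0, 0.0]
contact_force: [-1.5, -0.1, 5.7]
gripper_width: 0.3
grasp_force: 2.6
clock: 52.38
position: [568.4, 187.1, 25.8]
ee_rot: [0.993, -0.116, -0.001, 0.0]
contact_force: [-9.2, 4.7, 13.6]
gripper_width: -0.1
grasp_force: 6.9
clock: 52.88
position: [576.2, 185.5, 29.5]
ee_rot: [0.993, -0.114, -0.001, 0.0]
contact_force: [-13.7, 0.7, 32.7]
gripper_width: 0.2
grasp_force: 13.5
scene white px [213. 182.] 159 c [571.7 181.5] size [30.1 96.9] ang 1.336 z 27.2
scene white px [324. 238.] 154 c [ 527.  -135.6] size [29.5 32. ] ang 0.020 z 24.9
scene white px [369. 252.] 173 c [ 534.  -217.8] size [28.5 32.9] ang 0.124 z 25.0
scene white px [393. 259.] 186 c [ 538.5 -259. ] size [28.  32.4] ang 0.182 z 25.2
```

```bash
python3 -m handwheel '[[0,0,-0.004,0,0,0,-1],[0,0,-0.02,0,0,0,-1],[0,0,-0.05,0,0,0,-1],[0,0.06,-0.07,0,0,0,-1],[0,0.12,-0.07,0,0,0,-1],[0,0.17,-0.07,0,0,0,-1],[0,0.17,-0.07,0,0,0,-1]]'; python3 -c "
from h import *
sand()"
```

```text
clock: 53.8
position: [536.8, 16.3, 94.8]
ee_rot: [0.993, -0.118, -0.001, 0.0]
contact_force: [-0.6, 0.2, -0.3]
gripper_width: 0.5
grasp_force: 0.0
top white px [380. 201.] 83 c [ 539.5 -257.6] size [15.6 24.7] ang 1.591 z 24.1
```

```bash
python3 -m handwheel '[[-0.03,0.05,0,0,0,0,-1],[-0.06,0.1,0,0,0,0,-1],[-0.06,0.15,0,0,0,0,-1],[-0.06,0.15,0,0,0,0,-1]]'; python3 -c "
from h import *
sand()"
```

```text
clock: 54.35
position: [444.9, -114.3, 94.9]
ee_rot: [0.993, -0.117, -0.0, 0.0]
contact_force: [0.6, -0.1, 0.9]
gripper_width: 0.2
grasp_force: 0.0
top white px [182. 184.] 405 c [569.3 186.2] size [26.7 80. ] ang 1.331 z 24.8
top white px [380. 201.] 82 c [ 539.5 -257.6] size [15.6 24.7] ang 1.591 z 24.1
wood 16 [534.5 250.9] [19.5 36.7] 2.919
wood 23 [523.5 191.4] [57.8 96.6] 1.336
```

```bash
python3 -c "
from h import *
go(585.5,246,95,1.336)"
```

```text
shift [0.0529, -0.3818, -0.0002] turn [0.001, -0.0, -1.569] rows>= 10
```

```bash
python3 -m handwheel '[[0.01,-0.05,0,0,0,-0.17,-1],[0.02,-0.1,0,0,0,-0.34,-1],[0.03,-0.15,0,0,0,-0.51,-1],[0.04,-0.2,0,0,0,-0.68,-1],[0.053,-0.25,0,0,0,-0.85,-1],[0.053,-0.3,0,0,0,-1.02,-1],[0.053,-0.35,0,0,0,-1.2,-1],[0.053,-0.3818,0,0,0,-1.37,-1],[0.053,-0.3818,0,0,0,-1.569,-1],[0.053,-0.3818,0,0,0,-1.569,-1]]';python3 -m handwheel '[[0,0,0,0,0,0,-1],[0,0,0,0,0,0,-1]]';python3 -c "
from h import *
blocks('scene');go(585.5,246,10,1.336)"
```

```text
clock: 55.65
position: [584.2, 249.0, 93.9]
ee_rot: [0.784, 0.62, -0.0, -0.0]
contact_force: [0.4, -0.1, 0.1]
gripper_width: 0.2
grasp_force: 0.0
clock: 55.9
position: [584.5, 246.6, 94.5]
ee_rot: [0.785, 0.619, -0.0, -0.0]
contact_force: [0.1, 1.0, -0.3]
gripper_width: 0.2
grasp_force: 0.0
scene white px [209. 183.] 233 c [563.4 176.8] size [31.  90.2] ang 1.298 z 24.9
scene white px [325. 238.] 152 c [ 527.  -134.5] size [28.8 32.1] ang 0.178 z 25.0
scene white px [369. 252.] 169 c [ 534.7 -217.7] size [28.5 32.1] ang 0.119 z 25.1
scene white px [393. 259.] 191 c [ 538.1 -259.3] size [27.9 33. ] ang 0.098 z 25.2
shift [-0.0001, 0.0011, 0.0846] turn [-0.0, 0.0, -0.0] rows>= 3
```

```bash
python3 -m handwheel '[[0,0.001,0.04,0,0,0,-1],[0,0.001,0.075,0,0,0,-1],[0,0.001,0.084,0,0,0,-1],[0,0.001,0.084,0,0,0,-1],[-0.005,0.001,0.084,0,0,0,-1],[-0.01,0.001,0.084,0,0,0,-1],[-0.015,0.001,0.084,0,0,0,-1],[-0.02,0.0015,0.084,0,0,0,-1]]';python3 -m handwheel '[[-0.006,0.0005,0,0,0,0,-1],[-0.012,0.001,0,0,0,0,-1],[-0.018,0.0015,0,0,0,0,-1],[-0.024,0.002,0,0,0,0,-1],[-0.03,0.0025,0,0,0,0,-1],[-0.036,0.003,0,0,0,0,-1],[-0.042,0.0035,0,0,0,0,-1]]';python3 -c "
from h import *
blocks('scene')"
```

```text
clock: 56.95
position: [581.4, 226.5, 11.0]
ee_rot: [0.785, 0.62, 0.0, -0.0]
contact_force: [0.6, 0.3, 0.1]
gripper_width: -0.0
grasp_force: 0.2
clock: 57.82
position: [574.8, 184.6, 10.4]
ee_rot: [0.785, 0.62, -0.0, -0.0]
contact_force: [-0.3, 0.5, -0.1]
gripper_width: 0.0
grasp_force: 0.1
scene white px [223. 190.] 284 c [558.7 137.1] size [ 30.3 109.4] ang 1.293 z 25.0
scene white px [324. 238.] 156 c [ 527.1 -135.6] size [29.5 31.9] ang 0.030 z 24.9
scene white px [369. 252.] 171 c [ 534.  -217.8] size [28.5 32.9] ang 0.124 z 25.2
scene white px [393. 259.] 188 c [ 538.7 -259.7] size [28.  32.7] ang 0.021 z 25.6
```

```bash
python3 -m handwheel '[[-0.008,0.0005,0,0,0,0,-1],[-0.014,0.0005,0,0,0,0,-1],[-0.014,0.0005,0,0,0,0,-1],[0.005,0,0,0,0,0,-1],[0.01,0,-0.04,0,0,0,-0.5],[0.01,0,-0.09,0,0,0,-0.1],[0.01,0,-0.09,0,0,0,-0.1],[0.01,0,-0.09,0,0,0,-0.1]]';python3 -c "
from h import *
im,W,h=sand();cv2.imwrite('pics/t7.png',im);print(read_state()['position']);blocks('scene')"
```

```text
clock: 58.88
position: [577.1, 195.7, 100.3]
ee_rot: [0.785, 0.62, -0.0, -0.0]
contact_force: [-0.1, -1.2, -1.5]
gripper_width: 38.4
grasp_force: 0.0
top white px [211. 190.] 406 c [557.3 120.7] size [27.2 80.1] ang 1.329 z 24.7
top white px [361. 203.] 80 c [ 536.4 -215.6] size [15.6 24.5] ang 1.591 z 24.5
top white px [380. 202.] 83 c [ 539.5 -257.5] size [15.6 24.6] ang 1.591 z 23.8
top white px [324. 205.] 82 c [ 528.1 -132.7] size [15.6 26.7] ang 1.591 z 24.1
wood 23 [523.5 191.3] [57.8 96.3] 1.337
[576.70265468 195.16912705  99.49668634]
scene white px [228. 193.] 260 c [554.  113.9] size [29.6 85.1] ang 1.366 z 24.9
scene white px [325. 238.] 154 c [ 526.9 -134.8] size [29.3 33.7] ang 0.158 z 24.9
scene white px [369. 252.] 170 c [ 534.1 -217.6] size [27.  33.3] ang 0.204 z 25.0
scene white px [393. 259.] 193 c [ 537.8 -259.3] size [27.9 33.4] ang 0.125 z 25.1
```

View pics/t7.png

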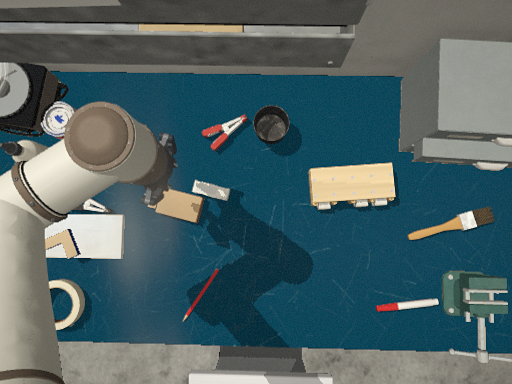

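The top view shows b at (211,190), slid out past the sander's end. The sander is at (180,206) and hasn't moved, and three blocks are seated in the case. I'll grasp b by its -y end.

```bash
python3 -c "
from h import *
go(551.4,96.4,100,1.335)";python3 -m handwheel '[[-0.05,-0.001,0,0,0,0,0.1],[-0.1,-0.002,0,0,0,0,0.1],[-0.1025,-0.002,0.02,0,0,0,0.1],[-0.1025,-0.002,0.04,0,0,0,0.1],[-0.1025,-0.002,0.04,0,0,0,0.1]]'; python3 -c "
from h import *
go(551.4,96.4,5,1.335)"
```

```text
shift [-0.1016, -0.0017, -0.0007] turn [-0.002, 0.002, 0.002] rows>= 3
clock: 59.6
position: [550.0, 94.7, 58.0]
ee_rot: [0.785, 0.62, -0.003, -0.001]
contact_force: [-0.3, -0.6, 0.1]
gripper_width: 47.2
grasp_force: 0.0
shift [0.0022, 0.0012, 0.053] turn [-0.005, 0.004, 0.002] rows>= 2
```

```bash
python3 -m handwheel '[[0.001,0.001,0.03,0,0,0,0.1],[0.001,0.001,0.05,0,0,0,0.1],[0.001,0.001,0.053,0,0,0,0.1],[0.001,0.001,0.053,0,0,0,0.1]]'; python3 -c "
from h import *
go(551.4,96.4,5,1.335)"; python3 -m handwheel '[[0,0,0,0,0,0,-1],[0,0,0,0,0,0,-1],[0,0,0,0,0,0,-1],[0,0,0,0,0,0,-1],[0,0,0,0,0,0,-1],[0,0,0,0,0,0,-1]]'; python3 -m handwheel '[[0,0,-0.005,0,0,0,-1],[0,0,-0.012,0,0,0,-1],[0,0,-0.012,0,0,0,-1]]'; python3 -c "
from h import *
bay(3,-95,18)"
```

```text
clock: 60.1
position: [553.3, 96.6, 8.0]
ee_rot: [0.784, 0.62, 0.0, 0.0]
contact_force: [-0.3, 1.4, 0.2]
gripper_width: 47.3
grasp_force: 0.0
shift [-0.0006, -0.0019, 0.003] turn [0.0, 0.0, 0.003] rows>= 2
clock: 60.85
position: [553.7, 96.7, 8.8]
ee_rot: [0.785, 0.62, 0.001, 0.0]
contact_force: [-1.1, 0.2, 6.1]
gripper_width: 23.2
grasp_force: 60.0
clock: 61.22
position: [553.2, 96.4, 20.1]
ee_rot: [0.785, 0.62, 0.0, 0.0]
contact_force: [1.3, -1.1, 0.1]
gripper_width: 23.2
grasp_force: 59.3
shift [-0.297, -0.0408, 0.002] turn [0.0, -0.001, 1.248] rows>= 8
```

```bash
python3 -m handwheel '[[-0.05,0,0,0,0,0,-1],[-0.1,0,0,0,0,0,-1],[-0.13,-0.03,0,0,0,0.1,-1],[-0.15,-0.06,0,0,0,0.27,-1],[-0.17,-0.09,0,0,0,0.44,-1],[-0.19,-0.1,0,0,0,0.61,-1],[-0.2,-0.1,0,0,0,0.78,-1],[-0.2,-0.1,0,0,0,0.95,-1],[-0.2,-0.1,0,0,0,1.12,-1],[-0.2,-0.1,0,0,0,1.248,-1]]'; python3 -c "
from h import *
bay(3,-95,18)"
```

```text
clock: 62.48
position: [409.2, -75.2, 19.6]
ee_rot: [0.999, 0.042, -0.0, 0.0]
contact_force: [-0.5, 0.4, -0.4]
gripper_width: 23.0
grasp_force: 59.3
shift [0.0263, 0.1105, 0.0016] turn [0.0, 0.001, -0.004] rows>= 3
```

```bash
python3 -m handwheel '[[0,0.055,0,0,0,-0.004,-1],[0.01,0.1,0,0,0,-0.004,-1],[0.0263,0.1105,0,0,0,-0.004,-1],[0.0263,0.1105,0,0,0,-0.004,-1],[0.0263,0.1105,0.005,0,0,-0.004,-1],[0.0263,0.1105,0.0095,0,0,-0.004,-1],[0.0263,0.1105,0.0095,0,0,-0.004,-1]]'; python3 -c "
from h import *
incase();bay(3,-95,5)"
```

```text
clock: 63.35
position: [444.5, -182.3, 9.6]
ee_rot: [0.999, 0.047, -0.001, -0.0]
contact_force: [0.1, 0.4, -0.3]
gripper_width: 23.5
grasp_force: 59.3
case frame -95.2 21.8
shift [0.0002, 0.0008, 0.0046] turn [-0.0, 0.002, 0.005] rows>= 2
```

```bash
python3 -m handwheel '[[0,0.001,0,0,0,0.003,-1],[0,0.001,0,0,0,0.003,-0.2],[0,0.001,0,0,0,0.003,-0.2],[0,0.001,0,0,0,0.003,-0.2],[0,0.001,0.0045,0,0,0.003,-0.2],[0,0.001,0.0045,0,0,0.003,-0.2]]'; python3 -m handwheel '[[0,0,0,0,0,0,-1],[0,0,0,0,0,0,-1],[0,0,0,0,0,0,-1],[0,0,0,0,0,0,-1]]'; python3 -c "
from h import *
incase();bay(3,-28,5)"
```

```text
clock: 64.1
position: [445.0, -183.9, 5.2]
ee_rot: [0.999, 0.045, -0.001, 0.0]
contact_force: [0.7, -0.7, -0.9]
gripper_width: 34.3
grasp_force: 0.0
clock: 64.6
position: [445.5, -183.9, 5.7]
ee_rot: [0.999, 0.045, -0.0, 0.0]
contact_force: [0.3, 0.1, 0.9]
gripper_width: 23.1
grasp_force: 58.5
case frame -94.3 20.2
shift [0.0663, -0.0008, 0.0006] turn [0.0, 0.0, 0.001] rows>= 3
```

```bash
python3 -m handwheel '[[0.01,-0.0006,0,0,0,0,-1],[0.02,-0.0006,0,0,0,0,-1],[0.03,-0.0006,0,0,0,0,-1],[0.04,-0.0006,0,0,0,0,-1]]'; python3 -m handwheel '[[0.006,0,0,0,0,0,-1],[0.012,0,0,0,0,0,-1],[0.018,0,0,0,0,0,-1],[0.0235,0,0,0,0,0,-1],[0.0235,0,0,0,0,0,-1]]';python3 -c "
from h import *
incase();blocks('scene')"
```

```text
clock: 65.1
position: [481.6, -180.0, 5.7]
ee_rot: [0.999, 0.044, -0.004, -0.0]
contact_force: [-2.7, -0.4, 4.2]
gripper_width: 23.1
grasp_force: 58.7
clock: 65.72
position: [508.9, -177.6, 5.6]
ee_rot: [0.999, 0.045, -0.0, 0.0]
contact_force: [-2.0, -1.0, 2.6]
gripper_width: 23.3
grasp_force: 59.2
case frame -30.6 20.8
scene white px [340. 251.] 294 c [ 510.5 -171.8] size [33.7 63.1] ang 0.566 z 25.4
scene white px [370. 252.] 160 c [ 534.  -217.1] size [27.9 33.3] ang 0.204 z 25.2
scene white px [393. 259.] 189 c [ 538.5 -259.2] size [27.9 32.2] ang 0.098 z 25.2
```

```bash
python3 -m handwheel '[[0,0,0,0,0,0,-0.3],[0,0,0,0,0,0,-0.3],[0,0,0,0,0,0,-0.3],[0,0,-0.02,0,0,0,-0.3],[0,0,-0.045,0,0,0,-0.3],[-0.02,0,-0.045,0,0,0,-1],[-0.04,0,-0.045,0,0,0,-1],[-0.046,0,-0.045,0,0,0,-1],[-0.046,0,-0.045,0,0,0,-1]]'; python3 -m handwheel '[[0,0,0.02,0,0,0,-1],[0,0,0.036,0,0,0,-1],[0,0,0.036,0,0,0,-1],[0.008,0,0.036,0,0,0,-1],[0.014,0,0.036,0,0,0,-1],[0.02,0,0.036,0,0,0,-1],[0.026,0,0.036,0,0,0,-1],[0.032,0,0.036,0,0,0,-1],[0.038,0,0.036,0,0,0,-1],[0.044,0,0.036,0,0,0,-1]]';python3 -m handwheel '[[0.002,0,0,0,0,0,-1],[0.004,0,0,0,0,0,-1],[0.006,0,0,0,0,0,-1],[0.008,0,0,0,0,0,-1],[0.008,0,0,0,0,0,-1]]';python3 -c "
from h import *
incase()"
```

```text
clock: 66.9
position: [463.1, -181.8, 50.7]
ee_rot: [0.999, 0.045, 0.0, 0.0]
contact_force: [-0.5, -0.5, 0.4]
gripper_width: -0.1
grasp_force: 0.0
clock: 68.15
position: [506.9, -177.7, 14.5]
ee_rot: [0.999, 0.045, -0.0, 0.0]
contact_force: [0.4, -0.6, 0.9]
gripper_width: -0.1
grasp_force: 0.2
clock: 68.78
position: [512.8, -177.1, 14.3]
ee_rot: [0.999, 0.045, -0.002, -0.0]
contact_force: [-5.1, -1.2, 3.4]
gripper_width: -0.2
grasp_force: 2.4
case frame -26.6 21.0
```

Home: the tool stopped at -26.6 again. I'll withdraw and do a final check.

```bash
python3 -m handwheel '[[-0.02,0,0,0,0,0,-1],[-0.045,0,-0.03,0,0,0,-1],[-0.07,-0.06,-0.08,0,0,0,-1],[-0.08,-0.12,-0.12,0,0,0,-1],[-0.08,-0.18,-0.12,0,0,0,-1],[-0.08,-0.2,-0.12,0,0,0,-1]]'; python3 -c "
from h import *
blocks('scene');im,W,h=sand();im2=get_image('scene')[0]
cv2.imwrite('pics/f.png',np.vstack([cv2.resize(im[150:230,290:410],(600,400))[:300],cv2.resize(im2[190:290,290:440],(600,400))[:300]]))"
```

```text
clock: 69.53
position: [418.0, 17.6, 136.3]
ee_rot: [0.999, 0.046, 0.003, -0.001]
contact_force: [0.2, 0.0, -0.2]
gripper_width: 0.1
grasp_force: 0.0
scene white px [325. 238.] 153 c [ 526.4 -134.5] size [28.7 33.7] ang 0.193 z 25.1
scene white px [346. 245.] 158 c [ 531.5 -175.6] size [28.1 30.7] ang 0.193 z 24.8
scene white px [369. 252.] 170 c [ 534.4 -217.6] size [27.1 32.6] ang 0.196 z 25.2
scene white px [393. 259.] 190 c [ 538.2 -259.2] size [28.  32.7] ang 0.142 z 25.4
top white px [380. 201.] 82 c [ 539.5 -257.6] size [15.6 24.7] ang 1.591 z 24.5
wood 16 [534.3 250.9] [19.7 36.6] 2.893
wood 23 [523.6 191.3] [57.7 96.7] 1.334
```

View pics/f.png

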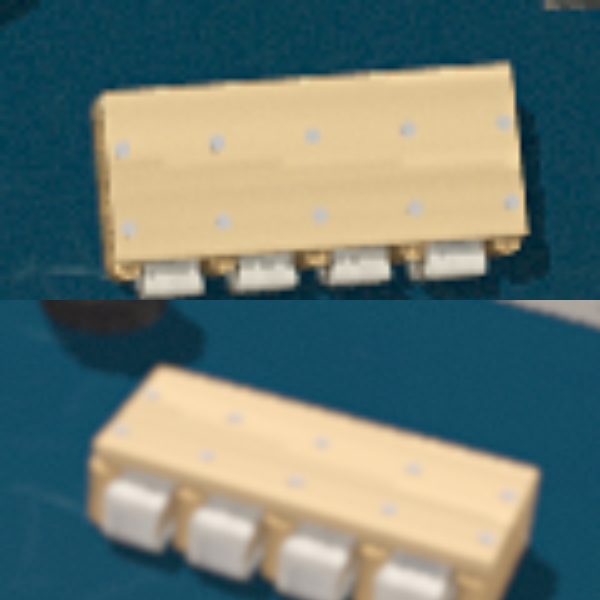

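Both crops show all four blocks seated evenly, each sticking out about 15 mm (upper crop: (172,278), (264,272), (360,266), (455,260)). The sander and offcut haven't moved. I'll hand it in.

```bash
python3 -c "
from bench import *
print(job_done())"
```

```text
the job is handed in; nothing more can be done
None
```

All four taped blocks are in the case, one to a bay and pushed home against the back; the sanding block and offcut show no measurable movement, and I handed the job in at about 70 s.

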